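# Restack drying brushes into the stepped brush rack

## Robot

A 7-joint arm with a two-finger parallel gripper is mounted at the origin on the work surface. World frame = base frame: x ahead of the robot, y to its left, z up, the work surface at z = 0. Lengths are in m, angles in rad, forces in N, time in s.
With the tool pointing down it reaches from about 0.425 to 0.875 m from the base axis. Payload 4.7 kg.
Tool frame: the origin (TCP) lies on the centre line of the jaws, within the pads' length; the fingertips stand 8 mm ahead of it and the grasp point (between the pads) lies 11 mm behind it; z points along the fingers, y is the direction in which the jaws open and shut (so a half turn about z gives the same grasp; the last joint's range is limited). The gripper opens to 87 mm and grips with 3 to 60 N. Pads are 19 mm wide; open, the fingers measure 117 mm over their backs; the gripper's body (75 mm by 190 mm) begins 51 mm behind the grasp point.
Start: joints at [-1.164, 0.321, -0.07, 1.45, 0.023, 1.371, -0.057], TCP at [0.249, 0.601, 0.231] pointing down, gripper open.
Joint ranges: [-2.86, 2.86], [-0.3, 2.09], [-1.38, 1.24], [0.06, 2.45], [-1.56, 4.7], [0.09, 2.05], [-2.69, 2.69]. Speed limits (rad/s): [2.57, 2.57, 3.14, 3.14, 3.14, 3.14, 3.14].

## Interface

Orientations are given as a rotation vector (axis times angle).
In Python, from bench import status, optics, order gives the robot as it stands.
- The arm moves only by the tool step_arm, never from a script. Its argument "rows" is a list of rows, each a list of 3 entries, a list of its own where there are three numbers: the turn, a rotation vector about the tool's x, y, z in degrees, then the shift along the tool's x, y, z in mm, then the finger opening in mm, from 0 to 87. A call has 1 to 12 rows; each row shifts and turns the pose as measured when the row begins, along the tool's axes as they then stand; what a row does not reach is not made up. A row lasts 1/12 s, in which the tool goes at most 41.7 mm and 7.16 degrees, less where a joint would pass 70% of its speed; a pose out of reach is approached as far as the arm can. A call is refused whole if a number of a shift passes 41.7 or a number of a turn 7.16, either way. A call with a gripper value outside its range is refused whole. The fingers move at their own pace and stop on an object; "grip_force" is the grip in N (left out, the last holds). Time passes only in rows, so rows that do not move let the fingers close. It gives the time, the measured TCP pose, the force and the opening at its end, in the units of the state.
- status.get_state(): the state, without advancing time (a new reading comes with each control period).
- optics.get_image(name): name is "scene" or "top"; returns a dict with "frame" (420x560x3 uint8, red, green, blue), "range_z" (420x560 float32, m along the optical axis (not along the pixel's ray), 0 where there is no reading), "K" (3x3 intrinsics, pixels), "R" (3x3) and "t" (3): a world point X has camera coordinates R X + t. Camera axes: x right, y down, z forward; pixel columns grow to the right and rows downward; lengths in m; the calibration is good to about 2 mm. A picture is of the moment at which its call begins.
- order.close_job(): hands the job in, once; it reports no verdict.
The state is a dict: "time": time; "joint_positions": joint angles; "qd": joint speeds; "joint_torque": joint torques, N m; "position": TCP position; "tool_rot": TCP orientation; "ft_force": force on the tool from outside, world axes, zero at the start; "torque": the same for the moment, N m; "grip_width": opening from 0.0 (shut) to 1.0 (fully open).
Only numpy, scipy, OpenCV 4.12 (cv2) and the standard library are available. Lean on these libraries where they do the work, as an engineer would, in place of code of your own. Each camera call takes 0.05 s, during which the arm holds its last target.

## Task

The four brushes drying in the light plywood stand are of different lengths; move them into the row of wooden well blocks so that their heads all end level, in reverse order of size: the longest brush in the lowest block, the next longest in the next lowest, and so on to the shortest brush in the tallest block. Draw each one straight up so that the loose stand is neither tipped nor pushed away, and leave every brush standing upright on the floor of its well.

Things in the scene. Friction and masses are not known exactly. Their poses are not given: they have to be found in the camera images.
- brush_longest: flat-ended stencil brush, 146 mm long, standing bristles up in the stand; a weighted wooden handle (foot 30 mm dia., straight for 36 mm, then tapering), a steel ferrule 38 mm dia. from 52 to 18 mm below the top (grip here), dark bristle head 36 mm dia. over the top 18 mm. About 70 g. Origin: centre of the flat foot; z along the brush towards the bristles; round, so yaw is meaningless
- brush_long: dome-ended mop brush, 132 mm long, standing bristles up in the stand; a weighted wooden handle (foot 30 mm dia., straight for 36 mm, then tapering), a steel ferrule 29 mm dia. from 52 to 18 mm below the top (grip here), dark bristle head 27 mm dia. over the top 18 mm. About 70 g. Origin: centre of the flat foot; z along the brush towards the bristles; round, so yaw is meaningless
- brush_short: dome-ended round brush, 118 mm long, standing bristles up in the stand; a weighted wooden handle (foot 30 mm dia., straight for 36 mm, then tapering), a steel ferrule 21 mm dia. from 52 to 18 mm below the top (grip here), dark bristle head 19 mm dia. over the top 18 mm. About 70 g. Origin: centre of the flat foot; z along the brush towards the bristles; round, so yaw is meaningless
- brush_shortest: pointed brush, 104 mm long, standing bristles up in the stand; a weighted wooden handle (foot 30 mm dia., straight for 36 mm, then tapering), a steel ferrule 14 mm dia. from 52 to 18 mm below the top (grip here), dark bristle head 12 mm dia. over the top 18 mm. About 70 g. Origin: centre of the flat foot; z along the brush towards the bristles; round, so yaw is meaningless
- block_lowest: plain pale wooden block 92 mm (x) by 62 mm (y) and 36 mm high (the lower the block, the longer it is in x), fixed on an 8 mm dark board with the three others in a row (spacing 76 mm), in any order. From its top a round well 46 mm dia., 30 mm deep, with a flat floor 6 mm above the origin. Origin: centre of the block's underside (8 mm above the table); z up, y along the row
- block_low: plain pale wooden block 82 mm (x) by 62 mm (y) and 50 mm high (the lower the block, the longer it is in x), fixed on an 8 mm dark board with the three others in a row (spacing 76 mm), in any order. From its top a round well 46 mm dia., 30 mm deep, with a flat floor 20 mm above the origin. Origin: centre of the block's underside (8 mm above the table); z up, y along the row
- block_high: plain pale wooden block 72 mm (x) by 62 mm (y) and 64 mm high (the lower the block, the longer it is in x), fixed on an 8 mm dark board with the three others in a row (spacing 76 mm), in any order. From its top a round well 46 mm dia., 30 mm deep, with a flat floor 34 mm above the origin. Origin: centre of the block's underside (8 mm above the table); z up, y along the row
- block_highest: plain pale wooden block 62 mm (x) by 62 mm (y) and 78 mm high (the lower the block, the longer it is in x), fixed on an 8 mm dark board with the three others in a row (spacing 76 mm), in any order. From its top a round well 46 mm dia., 30 mm deep, with a flat floor 48 mm above the origin. Origin: centre of the block's underside (8 mm above the table); z up, y along the row
- stand: light loose plywood stand (160 g), 54 mm (x) by 270 mm (y), 42 mm high: a 6 mm floor on which the brushes stand, and an 8 mm top plate with its upper side at 42 mm with four through holes 34 mm dia., 70 mm apart along y, at y = -105, -35, 35, 105 mm, one brush in each in any order. Nothing holds it down. Origin: centre of its underside; z up, y along the row
Not all that is in view belongs to the job. Leave any red look-alike of the brush_short alone.

How it is judged:
At the end, for the whole second after the job is handed in: Each brush stands at rest on the floor of the well of its own block (longest in lowest ... shortest in highest): foot centre within 12 mm of the block's axis and within 4 mm of the well floor's height, upright to 0.15 rad; the stand is upright to 0.1 rad (angle between stand's own z axis and vertical below 0.1 rad and horizontal distance between brush_longest and block_lowest below 0.012 m and z of brush_longest in the frame of block_lowest between 0.002 and 0.01 m and angle between each of brush_longest, brush_long, brush_short, brush_shortest's own z axis and vertical below 0.15 rad and linear speed of each of brush_longest, brush_long, brush_short, brush_shortest below 0.02 m/s and horizontal distance between brush_long and block_low below 0.012 m and z of brush_long in the frame of block_low between 0.016 and 0.024 m and horizontal distance between brush_short and block_high below 0.012 m and z of brush_short in the frame of block_high between 0.03 and 0.038 m and horizontal distance between brush_shortest and block_highest below 0.012 m and z of brush_shortest in the frame of block_highest between 0.044 and 0.052 m); the robot touches nothing.
It fails at once if the stand tips by more than 0.2 rad (angle between stand's own z axis and vertical above 0.2 rad).
It fails at once if the stand is pushed or dragged more than 40 mm (distance of stand from where it was at the start of the episode above 0.04 m).
It also fails if it takes over 115 s, if anything falls off the work surface, if the arm or the gripper's body presses on something with over 40 N, if the wrist force passes 120 N, or if a joint passes its speed limit or range.

## Working session

There is one attempt and no reset: what is moved stays moved. The work goes in short steps, Python scripts to look and compute and a tool call to move; the robot and the scene stay as the last step left them, time stands still between calls to the robot, and variables do not carry over. Pictures are saved under pics/ and viewed, and the job is handed in when it is done.

Besides the shell and the picture viewer there is one more tool, called after "Request:" by a JSON object that holds its "method" and its "body". step_arm: Moves the arm, as the interface text tells. Its arguments: {"type":"object","properties":{"rows":{"type":"array"},"grip_force":{"type":"number"}},"required":["rows"]}

```bash
mkdir -p pics; ls; python3 - <<'E'
from bench import status, optics
import cv2, numpy as np
s=status.get_state(); print(s)
for n in ("scene","top"):
    d=optics.get_image(n); np.savez(f"{n}0.npz",**d)
    cv2.imwrite(f"pics/{n}0.png",d["frame"][:,:,::-1]); print(n,d["K"],d["R"],d["t"],(d["range_z"]>0).mean())
E
```

```text
pics
{'time': 0.0, 'joint_positions': array([-1.16390804,  0.32178814, -0.0701149 ,  1.45165898,  0.0226109 ,
        1.37081574, -0.05688753]), 'qd': array([-3.20720893e-05, -9.76672565e-04,  1.72142381e-03,  3.86075725e-04,
        4.21428526e-04,  5.26880269e-04,  1.48772670e-04]), 'joint_torque': array([-9.13314925e-04, -4.91292214e+01, -4.04394558e-01, -3.12534678e+01,
       -6.40554121e-02,  4.36018920e-02,  1.47857481e-04]), 'position': array([0.24862369, 0.59998885, 0.22949243]), 'tool_rot': array([-6.12865910e-01, -3.08095847e+00,  2.92673417e-03]), 'ft_force': array([ 0.00983472, -1.10281515, -0.24569918]), 'torque': array([ 0.04518464,  0.00521211, -0.04048395]), 'grip_width': 1.0013291070792283}
scene [[450.90404273   0.         280.49009314]
 [  0.         450.90404273 207.39735161]
 [  0.           0.           1.        ]] [[-0.71143217  0.70275235  0.00184726]
 [ 0.45253676  0.46013402 -0.76386331]
 [-0.53765672 -0.54260098 -0.64537542]] [ 0.36894822 -0.19843196  1.19545553] 0.9958886054421768
top [[435.88960752   0.         272.27632761]
 [  0.         435.88960752 213.47854706]
 [  0.           0.           1.        ]] [[-2.41336721e-02 -9.99705921e-01 -2.37418306e-03]
 [-9.96894626e-01  2.42437368e-02 -7.49222683e-02]
 [ 7.49577943e-02  5.58660875e-04 -9.97186551e-01]] [-3.65319858e-04  5.20205227e-01  1.07704146e+00] 0.9960544217687075
```

View pics/scene0.png

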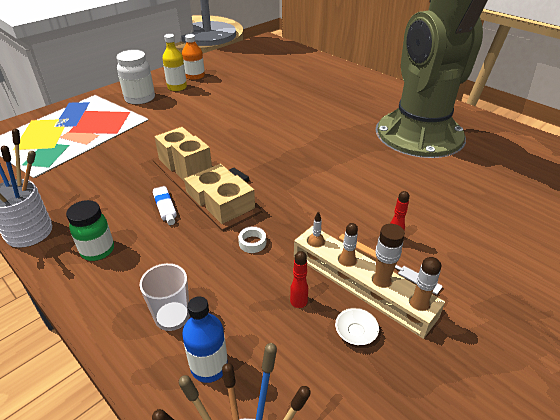

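View pics/top0.png

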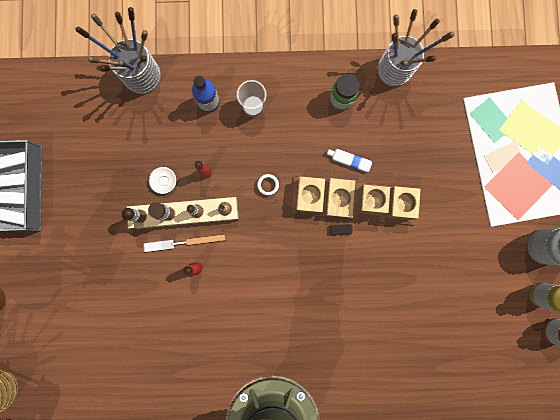

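```bash
python3 - <<'E'
import cv2, numpy as np
t=np.load("top0.npz")["frame"][:,:,::-1]; s=np.load("scene0.npz")["frame"][:,:,::-1]
a=cv2.resize(t[150:290,110:250],None,fx=4,fy=4,interpolation=cv2.INTER_CUBIC)
b=cv2.resize(t[140:260,290:430],None,fx=4,fy=4,interpolation=cv2.INTER_CUBIC)
cv2.imwrite("pics/ta.png",a);cv2.imwrite("pics/tb.png",b)
c=cv2.resize(s[180:345,280:460],None,fx=3.6,fy=3.6,interpolation=cv2.INTER_CUBIC)
d=cv2.resize(s[115:235,140:270],None,fx=4,fy=4,interpolation=cv2.INTER_CUBIC)
cv2.imwrite("pics/sa.png",c);cv2.imwrite("pics/sb.png",d)
E
```

```text
(no output)
```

View pics/ta.png

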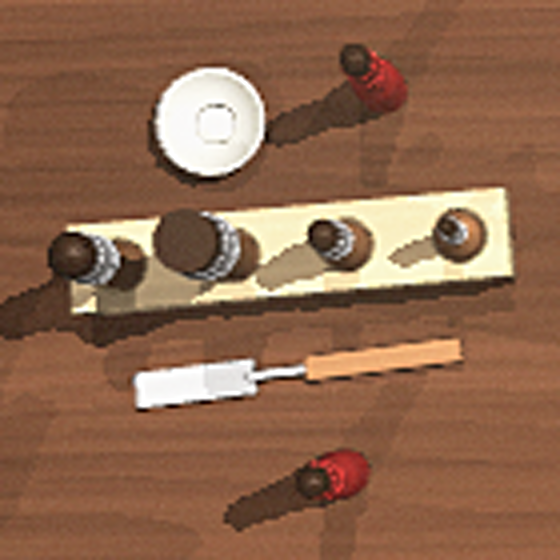

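View pics/tb.png

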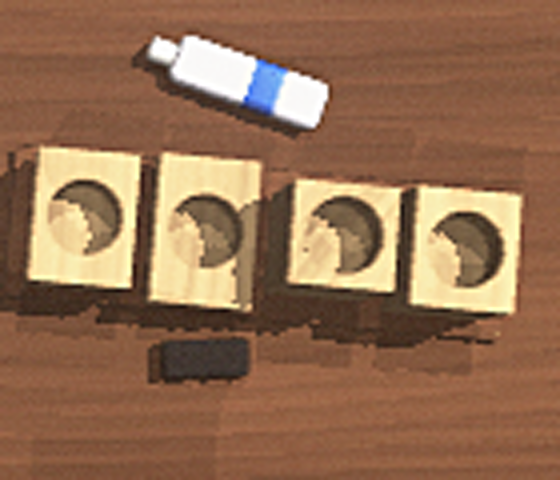

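View pics/sa.png

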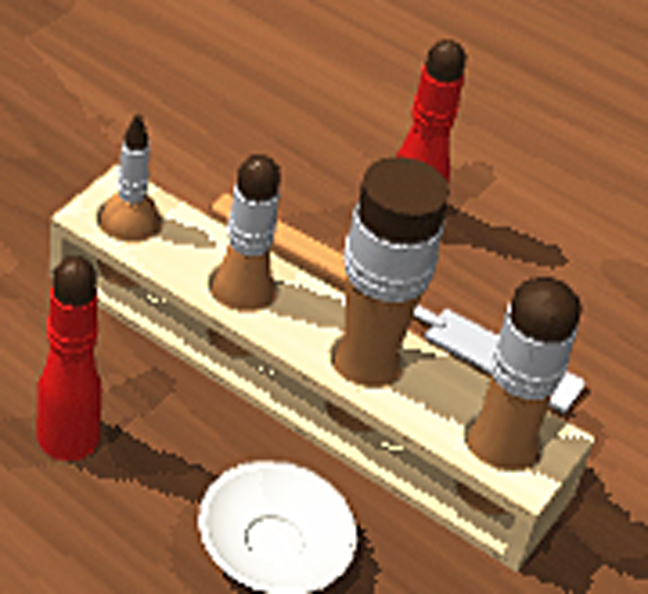

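View pics/sb.png

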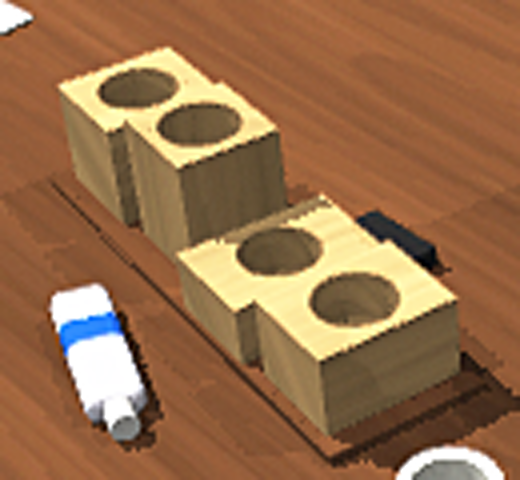

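Candidates: stand brushes, top-view pixels — long (131,214), longest (160,211), short (193,209), shortest (224,207). The red look-alikes at (203,169) and (193,268) are to be left alone, and the brushes in the pots at (130,65) and (400,60) are distractors. The four in the stand differ clearly in head diameter and length. Blocks left to right look like low, lowest, highest, high; I'll check that by height.

```bash
cat > h.py <<'E'
import numpy as np, cv2
def ld(n): return dict(np.load(n))
def pts(d):
    z=d["range_z"]; v,u=np.mgrid[:z.shape[0],:z.shape[1]]
    K=d["K"]; c=np.stack([(u-K[0,2])/K[0,0]*z,(v-K[1,2])/K[1,1]*z,z],-1)
    w=(c-d["t"])@d["R"]; w[z<=0]=np.nan
    return w
def cast(d,u,v,h):
    K=d["K"]; r=np.array([(u-K[0,2])/K[0,0],(v-K[1,2])/K[1,1],1.])@d["R"]
    C=-d["R"].T@d["t"]; return C+r*(h-C[2])/r[2]
def tri(d1,p1,d2,p2):
    P=[np.array(d["K"])@np.c_[d["R"],d["t"]] for d in(d1,d2)]
    X=cv2.triangulatePoints(P[0],P[1],np.array(p1,float).reshape(2,1),np.array(p2,float).reshape(2,1)); return (X[:3]/X[3]).ravel()
def proj(d,X):
    c=d["R"]@np.array(X)+d["t"]; p=d["K"]@c; return p[:2]/p[2]
E
python3 - <<'E'
from h import *
t=ld("top0.npz"); s=ld("scene0.npz")
for nm,d in(("top",t),("scene",s)):
    W=pts(d); f=d["frame"].astype(int)
    m=(f[...,0]>190)&(f[...,1]>165)&(f[...,2]>100)&(f[...,2]<215)&(f[...,0]-f[...,2]>25)&(W[...,2]>0.02)&(W[...,2]<.12)
    n,l,st,c=cv2.connectedComponentsWithStats(m.astype(np.uint8))
    for i in range(1,n):
        if st[i,4]>60:
            z=np.median(W[l==i][:,2]); q=np.argwhere(l==i)[:,::-1]
            print(nm,st[i],c[i].round(1),"z",z.round(4))
    W2=W
    # horizontal-top pixel sets by height
    if nm=="top":
        for k,(u0,u1,v0,v1) in dict(stand=(120,242,190,235),b1=(294,327,172,217),b2=(326,357,172,220),b3=(360,392,178,217),b4=(391,424,180,222)).items():
            sub=W[v0:v1,u0:u1].reshape(-1,3); zz=sub[:,2]; h,e=np.histogram(zz[zz>.025],bins=np.arange(.025,.17,.003)); 
            print(k,[(round(a,3),int(x)) for a,x in zip(e,h) if x>25])
E
```

```text
top [297 177  28  35 664] [310.2 194.3] z 0.0587
top [327 178  28  39 541] [338.9 196.2] z 0.0453
top [362 185  28  28 448] [374.9 198.9] z 0.0867
top [393 186  27  32 549] [405.3 202.3] z 0.0729
top [163 197  75  26 756] [205.4 208.3] z 0.0432
top [127 205  23   9  63] [140.8 207.5] z 0.0428
stand [(np.float64(0.037), 106), (np.float64(0.04), 627), (np.float64(0.043), 742), (np.float64(0.046), 133), (np.float64(0.049), 46), (np.float64(0.052), 31), (np.float64(0.118), 35), (np.float64(0.121), 29), (np.float64(0.124), 30), (np.float64(0.13), 27), (np.float64(0.133), 42), (np.float64(0.136), 47), (np.float64(0.151), 135), (np.float64(0.154), 53)]
b1 [(np.float64(0.025), 56), (np.float64(0.028), 146), (np.float64(0.031), 54), (np.float64(0.055), 165), (np.float64(0.058), 324), (np.float64(0.061), 86)]
b2 [(np.float64(0.04), 102), (np.float64(0.043), 344), (np.float64(0.046), 226)]
b3 [(np.float64(0.052), 38), (np.float64(0.055), 133), (np.float64(0.058), 89), (np.float64(0.082), 65), (np.float64(0.085), 216), (np.float64(0.088), 133)]
b4 [(np.float64(0.04), 85), (np.float64(0.043), 105), (np.float64(0.046), 36), (np.float64(0.064), 26), (np.float64(0.067), 43), (np.float64(0.07), 211), (np.float64(0.073), 233), (np.float64(0.076), 37)]
scene [483   8  77  21 187] [521.6  18.7] z 0.1041
scene [155 127  54  30 469] [181.  140.8] z 0.0757
scene [184 164  70  41 914] [219.2 184.7] z 0.0563
scene [295 232  15  18 100] [303.6 239.4] z 0.042
scene [313 246 118  77 921] [364.1 278.1] z 0.0418
```

```bash
python3 - <<'E'
from h import *
t=ld("top0.npz"); s=ld("scene0.npz")
H=dict(low=.058,lowest=.044,highest=.086,high=.072)
roiT=dict(low=(294,327,172,217),lowest=(326,357,172,220),highest=(360,392,178,217),high=(391,424,180,222))
roiS=dict(low=(204,256,170,222),lowest=(184,228,160,205),highest=(171,212,137,185),high=(150,192,122,165))
for nm,d,roi in(("top",t,roiT),("scene",s,roiS)):
    W=pts(d)
    for k,h in H.items():
        u0,u1,v0,v1=roi[k]
        m=np.zeros(W.shape[:2],np.uint8); m[v0:v1,u0:u1]=(np.abs(W[v0:v1,u0:u1,2]-h)<.007)
        if nm=="scene":
            f=d["frame"]; m[f[...,0]<150]=0
        n,l,st,c=cv2.connectedComponentsWithStats(m,connectivity=4); i=1+st[1:,4].argmax(); m=(l==i).astype(np.uint8)
        cs,hi=cv2.findContours(m,cv2.RETR_CCOMP,cv2.CHAIN_APPROX_NONE)
        out=max([c for c,x in zip(cs,hi[0]) if x[3]<0],key=len)
        xy=np.array([cast(d,*p[0],h)[:2] for p in out],np.float32)
        r=cv2.minAreaRect(xy*1000)
        ins=[c for c,x in zip(cs,hi[0]) if x[3]>=0]; w=None
        if ins:
            b=max(ins,key=len); q=np.array([cast(d,*p[0],h)[:2] for p in b],np.float32)*1000
            w=(cv2.minEnclosingCircle(q)); e=cv2.fitEllipse(q); w=(np.round(w[0],1),round(w[1],1),np.round(e[0],1),np.round(e[1],1))
        print(nm,k,np.round(r[0],1),np.round(r[1],1),round(r[2],1),"well",w)
W=pts(t)
m=np.zeros(W.shape[:2],np.uint8); m[185:240,120:245]=np.abs(W[185:240,120:245,2]-.042)<.007
cs,_=cv2.findContours(m,cv2.RETR_EXTERNAL,cv2.CHAIN_APPROX_NONE);o=max(cs,key=len)
xy=np.array([cast(t,*p[0],.042)[:2] for p in o],np.float32)*1000
r=cv2.minAreaRect(xy);print("stand",r);print(cv2.boxPoints(r))
# brush heads
for nm,d in(("top",t),("scene",s)):
  W=pts(d)
  lab={}
  m=((W[...,2]>.085)&(W[...,2]<.165)&(W[...,1]>.0)&(W[...,1]<.4)&(W[...,0]>.35)&(W[...,0]<.65)).astype(np.uint8)
  n,l,st,c=cv2.connectedComponentsWithStats(m)
  for i in range(1,n):
    if st[i,4]>8:
      P=W[l==i]; top=P[:,2].max(); 
      hi=P[P[:,2]>top-.02]
      print(nm,st[i],"ztop",top.round(4),"xymid",((hi.min(0)+hi.max(0))/2).round(4),hi.mean(0).round(4))
E
```

```text
top low [ 562.5 -107.7] [62.4 82.8] 83.4 well (array([ 562.5, -107.6]), 24.7, array([ 562.4, -107.3]), array([46.9, 47.3]))
top lowest [ 553.8 -182.9] [63.2 92.6] 83.1 well (array([ 553.7, -182.7]), 24.9, array([ 553.4, -182.5]), array([46.7, 47.9]))
top highest [ 544.7 -258.1] [63.8 62.8] 83.1 well (array([ 544.6, -257.8]), 24.0, array([ 544.6, -257.7]), array([45.2, 46.5]))
top high [ 535.8 -333.2] [64.9 72.8] 83.4 well (array([ 535.9, -333.7]), 24.5, array([ 535.7, -333.1]), array([45.4, 47.5]))
scene low [ 562.7 -105.5] [62.6 82.5] 83.0 well (array([ 564.5, -105.7]), 26.0, array([ 563.6, -105.1]), array([46.1, 49.5]))
scene lowest [ 554.  -181.5] [61.9 92.7] 83.6 well (array([ 554.1, -181.2]), 26.1, array([ 554.6, -181. ]), array([47.2, 49.9]))
scene highest [ 545.2 -256.2] [62.8 62.4] 83.3 well (array([ 545.7, -256.3]), 26.5, array([ 546.1, -255.7]), array([46.7, 50. ]))
scene high [ 536.5 -331.7] [62.2 72.8] 83.7 well None
stand ((526.8104248046875, 209.22186279296875), (54.51591873168945, 270.5768127441406), 3.6624906063079834)
[[490.96603 342.49274]
 [508.2502   72.46855]
 [5
[... 440 characters left out ...]
8 xymid [0.5197 0.314  0.1335] [0.5194 0.3118 0.1349]
top [184 266  11   9  77] ztop 0.1218 xymid [0.3882 0.182  0.112 ] [0.3884 0.1813 0.114 ]
scene [396 191  13  19 188] ztop 0.1195 xymid [0.3902 0.1855 0.1096] [0.3923 0.1869 0.1097]
scene [314 212   8  14  79] ztop 0.1107 xymid [0.5352 0.1069 0.1008] [0.5357 0.1084 0.0986]
scene [344 223  14  24 260] ztop 0.1244 xymid [0.53   0.1777 0.1144] [0.5327 0.1788 0.1152]
scene [ 376  224   29   46 1009] ztop 0.1545 xymid [0.5241 0.2466 0.1445] [0.5292 0.2487 0.1483]
scene [294 251  13  22 237] ztop 0.1199 xymid [0.6327 0.1592 0.1099] [0.6348 0.1606 0.1106]
scene [416 257  26  35 623] ztop 0.1393 xymid [0.5229 0.3163 0.1293] [0.5254 0.3179 0.1309]
```

Block heights confirm the order from the left: low, lowest, highest, high. In the stand from the left: long, longest, short, shortest. I take the tallest first each time so the gripper body clears the rest. First I turn the tool so the jaws open along world x, perpendicular to the row.

Request:
{"method": "step_arm", "body": {"rows": [[[0,0,7],[0,0,-5],70],[[0,0,7],[0,0,-5],70],[[0,0,7],[0,0,-5],70],[[0,0,7],[0,0,-5],70],[[0,0,7],[0,0,0],70],[[0,0,7],[0,0,0],70],[[0,0,7],[0,0,0],70],[[0,0,7],[0,0,0],70],[[0,0,6],[0,0,0],70],[[0,0,5],[0,0,0],70]], "grip_force": 15}}

```text
time: 0.93
position: [0.2475, 0.5969, 0.2434]
tool_rot: [2.247, 2.188, -0.02]
ft_force: [0.2, -1.6, 0.2]
grip_width: 0.806
```

```bash
cat > w.py <<'E'
import sys,numpy as np
from bench import status
from scipy.spatial.transform import Rotation as R
s=status.get_state(); M=R.from_rotvec(s["tool_rot"]).as_matrix()
print("t",round(s["time"],2),"pos",(s["position"]*1000).round(1),"F",s["ft_force"].round(1),"g",round(s["grip_width"]*87,1),"q",s["joint_positions"].round(2))
T=np.array([[0,1,0],[1,0,0],[0,0,-1.]]) # wanted tool axes as columns (x->+y, y->+x, z->-z)
print("turn deg (tool)",np.degrees(R.from_matrix(M.T@T).as_rotvec()).round(1))
if len(sys.argv)>3:
    d=np.array([float(a) for a in sys.argv[1:4]])-s["position"]*1000
    print("shift tool",(M.T@d).round(1))
E
python3 w.py 524.3 245.4 230
```

```text
t 0.93 pos [247.5 596.9 243.4] F [ 0.2 -1.6  0.2] g 70.2 q [-1.28  0.32  0.08  1.43 -0.03  1.41 -1.23]
turn deg (tool) [-0.3  0.8 -1.5]
shift tool [-343.8  286.1   16.6]
```

Request:
{"method": "step_arm", "body": {"rows": [[[0,0,-1],[-30,25,0],65],[[0,0,0],[-30,25,0],65],[[0,0,0],[-30,25,0],65],[[0,0,0],[-30,25,0],65],[[0,0,0],[-30,25,0],65],[[0,0,0],[-30,25,0],65],[[0,0,0],[-30,25,0],65],[[0,0,0],[-30,25,0],65],[[0,0,0],[-30,25,0],65],[[0,0,0],[-30,25,0],65],[[0,0,0],[-20,15,0],65],[[0,0,0],[0,0,0],65]]}}

```text
time: 1.93
position: [0.5138, 0.2594, 0.2376]
tool_rot: [2.221, 2.214, -0.039]
ft_force: [0.4, -1.1, -0.1]
grip_width: 0.749
```

```bash
python3 w.py 524.3 245.4 107
```

```text
t 1.93 pos [513.8 259.4 237.6] F [ 0.4 -1.1 -0.1] g 65.1 q [-0.83  0.18  0.35  1.63 -0.05  1.37 -0.48]
turn deg (tool) [-0.8  1.2 -0.2]
shift tool [-11.2  12.3 130.7]
```

Request:
{"method": "step_arm", "body": {"rows": [[[-0.8,1.2,0],[-14,10,20],65],[[0,0,0],[0,0,0],65],[[0,0,0],[0,0,0],65]]}}

```text
time: 2.18
position: [0.5245, 0.2425, 0.2163]
tool_rot: [-2.23, -2.212, 0.0]
ft_force: [-0.7, -0.1, -0.1]
grip_width: 0.744
```

```bash
python3 w.py 524.3 245.4 107
```

```text
t 2.18 pos [524.5 242.5 216.3] F [-0.7 -0.1 -0.1] g 64.7 q [-0.8   0.18  0.36  1.67 -0.06  1.31 -0.43]
turn deg (tool) [-0.   0.  -0.5]
shift tool [  2.9  -0.2 109.3]
```

Vertical now. Straight down.

Request:
{"method": "step_arm", "body": {"rows": [[[0,0,0],[3,0,20],65],[[0,0,0],[0,0,20],65],[[0,0,0],[0,0,20],65],[[0,0,0],[0,0,20],65],[[0,0,0],[0,0,15],65],[[0,0,0],[0,0,10],65],[[0,0,0],[0,0,0],65],[[0,0,0],[0,0,0],65]]}}

```text
time: 2.85
position: [0.5197, 0.2525, 0.1071]
tool_rot: [-2.218, -2.22, 0.005]
ft_force: [0.1, 0.4, 0.4]
grip_width: 0.749
```

```bash
python3 w.py 524.3 245.4 107; python3 - <<'E'
from bench import optics
import cv2,numpy as np
a=optics.get_image("scene")["frame"][180:345,280:460,::-1]; b=optics.get_image("top")["frame"][150:290,110:250,::-1]
a=cv2.resize(a,(390,357)); b=cv2.resize(b,(390,357)); cv2.imwrite("pics/g1.png",np.hstack([a,b]))
E
```

```text
t 2.85 pos [519.7 252.5 107.1] F [0.1 0.4 0.4] g 65.2 q [-0.79  0.27  0.34  1.79 -0.1   1.1  -0.41]
turn deg (tool) [-0.2 -0.   0. ]
shift tool [-7.1  4.6  0.1]
```

View pics/g1.png

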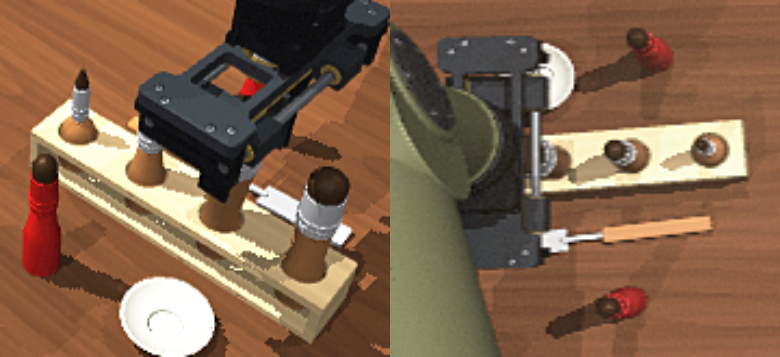

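The gripper straddles the longest brush without touching (force about 0), but it drifted 7 mm sideways. I'll correct that, then close.

Request:
{"method": "step_arm", "body": {"rows": [[[0,0,0],[-4,2.5,0],65],[[0,0,0],[-3,2,0],65],[[0,0,0],[0,0,0],65],[[0,0,0],[0,0,0],65]]}}

```text
time: 3.28
position: [0.5275, 0.2457, 0.1116]
tool_rot: [-2.22, -2.221, -0.007]
ft_force: [0.6, -0.5, -0.2]
grip_width: 0.746
```

```bash
python3 w.py 524.3 245.4 107
```

```text
t 3.28 pos [527.5 245.7 111.6] F [ 0.6 -0.5 -0.2] g 64.9 q [-0.78  0.27  0.35  1.78 -0.1   1.1  -0.4 ]
turn deg (tool) [ 0.1 -0.2  0. ]
shift tool [-0.3 -3.2  4.6]
```

Request:
{"method": "step_arm", "body": {"rows": [[[0,0,0],[0,-3,4],65],[[0,0,0],[0,0,0],55],[[0,0,0],[0,0,0],50]]}}

```text
time: 3.53
position: [0.5251, 0.2454, 0.1083]
tool_rot: [-2.222, -2.22, -0.01]
ft_force: [0.8, -0.4, -1.4]
grip_width: 0.665
```

```bash
python3 w.py 524.3 245.4 107;python3 w.py 524.3 245.4 107
```

```text
t 3.53 pos [525.1 245.4 108.3] F [ 0.8 -0.4 -1.4] g 57.9 q [-0.78  0.27  0.35  1.79 -0.1   1.09 -0.4 ]
turn deg (tool) [ 0.2 -0.3 -0.1]
shift tool [-0.  -0.8  1.3]
t 3.53 pos [525.1 245.4 108.3] F [ 0.8 -0.4 -1.4] g 57.9 q [-0.78  0.27  0.35  1.79 -0.1   1.09 -0.4 ]
turn deg (tool) [ 0.2 -0.3 -0.1]
shift tool [-0.  -0.8  1.3]
```

Request:
{"method": "step_arm", "body": {"rows": [[[0,0,0],[0,0,0],46],[[0,0,0],[0,0,0],42],[[0,0,0],[0,0,0],38],[[0,0,0],[0,0,0],34],[[0,0,0],[0,0,0],30],[[0,0,0],[0,0,0],30],[[0,0,0],[0,0,0],30]], "grip_force": 20}}

```text
time: 4.12
position: [0.5246, 0.2457, 0.108]
tool_rot: [-2.221, -2.22, -0.009]
ft_force: [-0.2, -0.3, -0.1]
grip_width: 0.428
```

```bash
python3 w.py 524.3 245.4 107
```

```text
t 4.12 pos [524.6 245.7 108. ] F [-0.2 -0.3 -0.1] g 37.2 q [-0.78  0.27  0.35  1.79 -0.1   1.09 -0.4 ]
turn deg (tool) [ 0.2 -0.3 -0. ]
shift tool [-0.3 -0.3  1. ]
```

Gripped at 37 mm. Lifting slowly.

Request:
{"method": "step_arm", "body": {"rows": [[[0,0,0],[0,0,-4],30],[[0,0,0],[0,0,-4],30],[[0,0,0],[0,0,-4],30],[[0,0,0],[0,0,-4],30]]}}

```text
time: 4.45
position: [0.5237, 0.2452, 0.1241]
tool_rot: [-2.221, -2.22, -0.005]
ft_force: [0.1, -0.8, 0.3]
grip_width: 0.43
```

```bash
python3 w.py 524.6 245.7 150
```

```text
t 4.45 pos [523.7 245.2 124.1] F [ 0.1 -0.8  0.3] g 37.4 q [-0.79  0.25  0.35  1.78 -0.1   1.13 -0.4 ]
turn deg (tool) [ 0.1 -0.2 -0. ]
shift tool [  0.6   0.9 -25.9]
```

Request:
{"method": "step_arm", "body": {"rows": [[[0,0,0],[0.3,0.5,-5],30],[[0,0,0],[0.3,0.4,-5],30],[[0,0,0],[0,0.3,-5],30],[[0,0,0],[0,0,-5],30],[[0,0,0],[0,0,-6],30],[[0,0,0],[0,0,-8],30],[[0,0,0],[0,0,-15],30],[[0,0,0],[0,0,-25],30],[[0,0,0],[0,0,-25],30],[[0,0,0],[0,0,-25],30],[[0,0,0],[0,0,-15],30],[[0,0,0],[0,0,0],30]]}}

```text
time: 5.45
position: [0.5244, 0.2448, 0.2754]
tool_rot: [-2.221, -2.22, -0.007]
ft_force: [0.7, 0.2, -0.6]
grip_width: 0.432
```

```bash
python3 w.py 554 -182 270; python3 - <<'E'
from bench import optics
import cv2,numpy as np
a=optics.get_image("scene")["frame"][:,:,::-1]; cv2.imwrite("pics/g2.png",a)
E
```

```text
t 5.45 pos [524.4 244.8 275.4] F [ 0.7  0.2 -0.6] g 37.6 q [-0.8   0.15  0.36  1.58 -0.06  1.42 -0.44]
turn deg (tool) [ 0.1 -0.2 -0. ]
shift tool [-426.8   29.9    3.7]
```

View pics/g2.png

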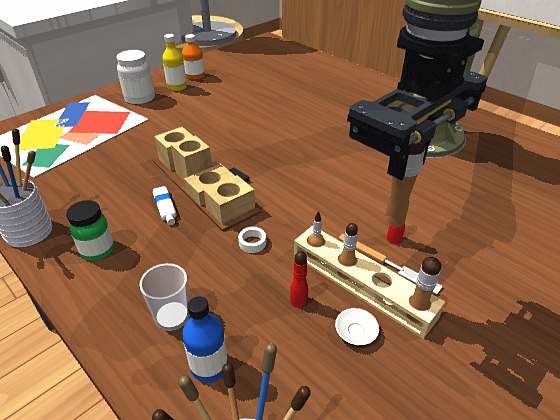

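The longest brush hangs at about (405,200), upright, and the stand with its empty hole at (383,280) has not moved. Travelling to the lowest block.

Request:
{"method": "step_arm", "body": {"rows": [[[0,0,0],[-15,1,0],30],[[0,0,0],[-30,2,0],30],[[0,0,0],[-38,3,0],30],[[0,0,0],[-38,3,0],30],[[0,0,0],[-38,3,0],30],[[0,0,0],[-38,3,0],30],[[0,0,0],[-38,3,0],30],[[0,0,0],[-38,3,0],30],[[0,0,0],[-38,3,0],30],[[0,0,0],[-38,3,0],30],[[0,0,0],[-30,2,0],30],[[0,0,0],[-15,0,0],30]]}}

```text
time: 6.5
position: [0.5404, -0.1735, 0.2543]
tool_rot: [-2.202, -2.215, 0.032]
ft_force: [-0.8, -0.3, -0.3]
grip_width: 0.434
```

```bash
python3 w.py 554 -182 265
```

```text
t 6.5 pos [ 540.4 -173.5  254.3] F [-0.8 -0.3 -0.3] g 37.8 q [-0.35  0.17  0.69  1.63 -0.1   1.41  0.36]
turn deg (tool) [-1.6  0.1  0.3]
shift tool [ -8.6  13.3 -11. ]
```

Request:
{"method": "step_arm", "body": {"rows": [[[-1.6,0,0],[-8,13,0],30],[[0,0,0],[0,0,0],30],[[0,0,0],[0,0,15],30],[[0,0,0],[0,0,25],30],[[0,0,0],[0,0,20],30],[[0,0,0],[0,0,15],30],[[0,0,0],[0,0,0],30],[[0,0,0],[0,0,0],30]]}}

```text
time: 7.17
position: [0.5385, -0.1935, 0.1669]
tool_rot: [-2.225, -2.199, 0.025]
ft_force: [-0.2, -0.6, -0.2]
grip_width: 0.425
```

```bash
python3 w.py 554 -182 116
```

```text
t 7.17 pos [ 538.5 -193.5  166.9] F [-0.2 -0.6 -0.2] g 37.0 q [-0.3   0.24  0.69  1.74 -0.15  1.23  0.42]
turn deg (tool) [-1.2  0.1 -0.7]
shift tool [11.8 16.4 50.6]
```

Request:
{"method": "step_arm", "body": {"rows": [[[-0.6,0,0],[5,8,0],30],[[-0.6,0,0],[5,7,0],30],[[0,0,0],[1,1,0],30],[[0,0,0],[0,0,0],30],[[0,0,0],[0,0,0],30]]}}

```text
time: 7.58
position: [0.5574, -0.1802, 0.1693]
tool_rot: [2.228, 2.208, 0.005]
ft_force: [0.3, -1.0, -1.0]
grip_width: 0.429
```

```bash
python3 w.py 554 -182 116; python3 - <<'E'
from bench import optics
import cv2,numpy as np
a=optics.get_image("scene")["frame"][60:240,100:320,::-1]; cv2.imwrite("pics/g3.png",cv2.resize(a,None,fx=3,fy=3))
E
```

```text
t 7.58 pos [ 557.4 -180.2  169.3] F [ 0.3 -1.  -1. ] g 37.4 q [-0.32  0.25  0.68  1.72 -0.17  1.22  0.4 ]
turn deg (tool) [ 0.3  0.1 -0.5]
shift tool [-1.8 -3.6 53.3]
```

View pics/g3.png

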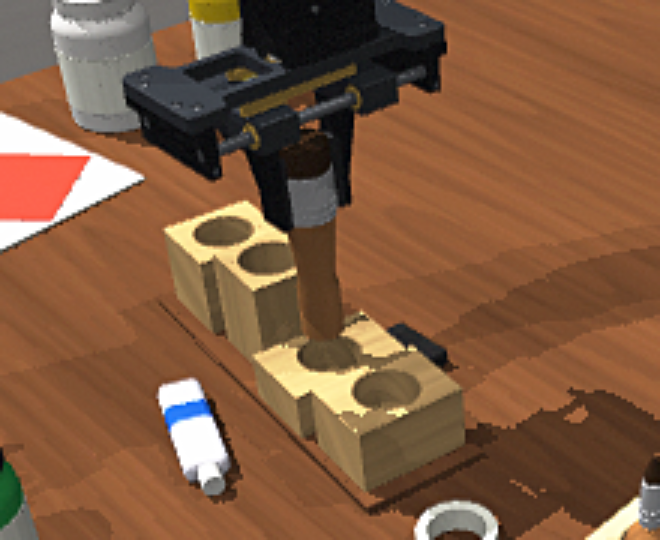

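The brush hangs just above the lowest well (crop about (325,345)). Lowering with a small correction.

Request:
{"method": "step_arm", "body": {"rows": [[[0,0,0],[-2,-3,0],30],[[0,0,0],[0,0,6],30],[[0,0,0],[0,0,6],30],[[0,0,0],[0,0,6],30],[[0,0,0],[0,0,6],30],[[0,0,0],[0,0,6],30],[[0,0,0],[0,0,4],30],[[0,0,0],[0,0,0],30]]}}

```text
time: 8.3
position: [0.5535, -0.1834, 0.1318]
tool_rot: [2.23, 2.206, 0.004]
ft_force: [-0.5, 0.7, -0.8]
grip_width: 0.432
```

```bash
python3 w.py 554 -182 116
```

```text
t 8.3 pos [ 553.5 -183.4  131.8] F [-0.5  0.7 -0.8] g 37.6 q [-0.3   0.28  0.68  1.77 -0.19  1.15  0.42]
turn deg (tool) [ 0.3  0.1 -0.6]
shift tool [ 1.4  0.4 15.8]
```

Request:
{"method": "step_arm", "body": {"rows": [[[0,0,0],[1,0.5,4],30],[[0,0,0],[0.5,0,4],30],[[0,0,0],[0,0,3],30],[[0,0,0],[0,0,2],30],[[0,0,0],[0,0,1],30],[[0,0,0],[0,0,0],30]]}}

```text
time: 8.8
position: [0.5543, -0.1817, 0.1161]
tool_rot: [2.229, 2.206, 0.003]
ft_force: [0.3, 0.0, -1.5]
grip_width: 0.431
```

```bash
python3 w.py 554 -182 116
```

```text
t 8.8 pos [ 554.3 -181.7  116.1] F [ 0.3  0.  -1.5] g 37.5 q [-0.3   0.3   0.67  1.79 -0.21  1.12  0.43]
turn deg (tool) [ 0.3  0.1 -0.6]
shift tool [-0.3 -0.3  0.1]
```

Request:
{"method": "step_arm", "body": {"rows": [[[0,0,0],[0,0,1],30],[[0,0,0],[0,0,0.7],30],[[0,0,0],[0,0,0],30]]}}

```text
time: 9.05
position: [0.5549, -0.1825, 0.1163]
tool_rot: [2.229, 2.205, 0.005]
ft_force: [-0.1, -0.5, -1.2]
grip_width: 0.431
```

```bash
python3 w.py 554 -182 116
```

```text
t 9.05 pos [ 554.9 -182.5  116.3] F [-0.1 -0.5 -1.2] g 37.5 q [-0.3   0.3   0.67  1.79 -0.21  1.12  0.43]
turn deg (tool) [ 0.4  0.1 -0.6]
shift tool [ 0.5 -0.9  0.3]
```

Request:
{"method": "step_arm", "body": {"rows": [[[0,0,0],[0,0,1.5],30],[[0,0,0],[0,0,1],30],[[0,0,0],[0,0,0],30]]}}

```text
time: 9.3
position: [0.5555, -0.1835, 0.1162]
tool_rot: [2.228, 2.204, 0.007]
ft_force: [-0.1, -0.8, -1.5]
grip_width: 0.431
```

```bash
python3 w.py 554 -182 116
```

```text
t 9.3 pos [ 555.5 -183.5  116.2] F [-0.1 -0.8 -1.5] g 37.5 q [-0.3   0.3   0.67  1.79 -0.21  1.12  0.43]
turn deg (tool) [ 0.5  0.2 -0.6]
shift tool [ 1.5 -1.5  0.2]
```

The height holds at 116 mm, so it is on the floor. Releasing.

Request:
{"method": "step_arm", "body": {"rows": [[[0,0,0],[0,0,0],42],[[0,0,0],[0,0,0],50],[[0,0,0],[0,0,0],60],[[0,0,0],[0,0,0],66],[[0,0,0],[0,0,0],66]]}}

```text
time: 9.72
position: [0.556, -0.1833, 0.1158]
tool_rot: [2.227, 2.203, 0.008]
ft_force: [0.3, 0.5, 0.2]
grip_width: 0.691
```

```bash
python3 w.py 554 -182 116
```

```text
t 9.72 pos [ 556.  -183.3  115.8] F [0.3 0.5 0.2] g 60.1 q [-0.3   0.3   0.67  1.79 -0.21  1.11  0.43]
turn deg (tool) [ 0.6  0.2 -0.6]
shift tool [ 1.3 -2.1 -0.2]
```

Request:
{"method": "step_arm", "body": {"rows": [[[0,0,0],[0,0,-8],66],[[0,0,0],[0,0,-20],66],[[0,0,0],[0,0,-25],66],[[0,0,0],[0,0,-25],66],[[0,0,0],[0,0,-25],66],[[0,0,0],[0,0,-25],66],[[0,0,0],[0,0,-10],66],[[0,0,0],[0,0,0],66]]}}

```text
time: 10.38
position: [0.5532, -0.1827, 0.2609]
tool_rot: [2.23, 2.204, 0.004]
ft_force: [0.2, -0.3, 0.7]
grip_width: 0.757
```

```bash
python3 w.py 521 315 230; python3 - <<'E'
from bench import optics
import cv2,numpy as np
a=optics.get_image("scene")["frame"][60:240,100:320,::-1]; cv2.imwrite("pics/g4.png",cv2.resize(a,None,fx=3,fy=3))
E
```

```text
t 10.38 pos [ 553.2 -182.7  260.9] F [ 0.2 -0.3  0.7] g 65.8 q [-0.34  0.18  0.7   1.61 -0.12  1.39  0.36]
turn deg (tool) [ 0.4  0.2 -0.7]
shift tool [497.4 -38.2  29.2]
```

View pics/g4.png

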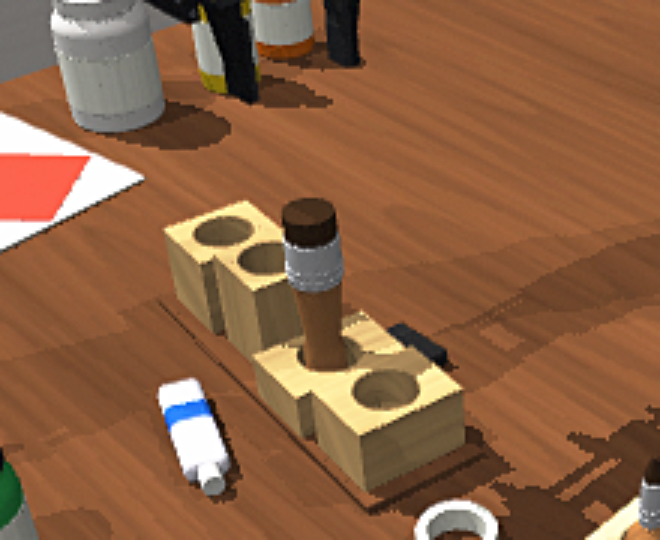

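The longest brush stands upright in the lowest block (crop (325,350)). Next: brush_long at (521, 315).

Request:
{"method": "step_arm", "body": {"rows": [[[0,0,0],[20,-1,0],66],[[0,0,0],[41,-3,0],66],[[0,0,0],[41,-3,0],66],[[0,0,0],[41,-3,0],66],[[0,0,0],[41,-3,0],66],[[0,0,0],[41,-3,0],66],[[0,0,0],[41,-3,0],60],[[0,0,0],[41,-3,0],55],[[0,0,0],[41,-3,0],55],[[0,0,0],[41,-3,0],55],[[0,0,0],[41,-3,0],55],[[0,0,0],[35,-3,0],55]]}}

```text
time: 11.43
position: [0.5184, 0.2805, 0.2341]
tool_rot: [-2.258, -2.181, 0.042]
ft_force: [0.6, -0.2, 0.5]
grip_width: 0.635
```

```bash
python3 w.py 521 315 200
```

```text
t 11.43 pos [518.4 280.5 234.1] F [ 0.6 -0.2  0.5] g 55.3 q [-0.85  0.21  0.35  1.59 -0.07  1.38 -0.52]
turn deg (tool) [-1.2  1.  -2. ]
shift tool [35.1  2.  33.5]
```

Request:
{"method": "step_arm", "body": {"rows": [[[-0.5,0.5,-1],[10,1,0],55],[[-0.5,0.5,-1],[14,1,5],55],[[0,0,0],[4,0,10],55],[[0,0,0],[0,0,10],55],[[0,0,0],[0,0,0],55],[[0,0,0],[0,0,0],55]]}}

```text
time: 11.93
position: [0.5138, 0.3161, 0.1953]
tool_rot: [-2.201, -2.232, 0.023]
ft_force: [0.4, 0.1, -0.2]
grip_width: 0.629
```

```bash
python3 w.py 521 315 93
```

```text
t 11.93 pos [513.8 316.1 195.3] F [ 0.4  0.1 -0.2] g 54.7 q [-0.87  0.26  0.33  1.62 -0.09  1.3  -0.51]
turn deg (tool) [-0.9  0.3  0.8]
shift tool [ -0.6   8.8 102.2]
```

Request:
{"method": "step_arm", "body": {"rows": [[[-0.8,0.3,0.6],[0,8,0],55],[[0,0,0],[0,0,8],55],[[0,0,0],[0,0,14],55],[[0,0,0],[0,0,14],55],[[0,0,0],[0,0,10],55],[[0,0,0],[0,0,0],55],[[0,0,0],[0,0,0],55]]}}

```text
time: 12.52
position: [0.5279, 0.3075, 0.1485]
tool_rot: [2.232, 2.205, 0.007]
ft_force: [0.6, -0.1, 0.1]
grip_width: 0.63
```

```bash
python3 w.py 521 315 93
```

```text
t 12.52 pos [527.9 307.5 148.5] F [ 0.6 -0.1  0.1] g 54.8 q [-0.85  0.29  0.33  1.67 -0.1   1.19 -0.51]
turn deg (tool) [ 0.3 -0.  -0.7]
shift tool [ 7.4 -7.3 55.5]
```

Request:
{"method": "step_arm", "body": {"rows": [[[0,0,0],[4,-4,0],55],[[0,0,0],[2,-2,0],55],[[0,0,0],[0,0,0],55],[[0,0,0],[0,0,0],55],[[0,0,0],[0,0,0],55]]}}

```text
time: 12.93
position: [0.5226, 0.315, 0.1513]
tool_rot: [2.233, 2.204, 0.013]
ft_force: [0.9, -1.0, -0.0]
grip_width: 0.632
```

```bash
python3 w.py 521 315 93
```

```text
t 12.93 pos [522.6 315.  151.3] F [ 0.9 -1.  -0. ] g 54.9 q [-0.86  0.28  0.33  1.68 -0.1   1.19 -0.52]
turn deg (tool) [ 0.5 -0.2 -0.7]
shift tool [-0.2 -2.1 58.3]
```

Request:
{"method": "step_arm", "body": {"rows": [[[0.4,0,0],[0,-1.5,6],55],[[0,0,0],[0,0,8],55],[[0,0,0],[0,0,8],55],[[0,0,0],[0,0,8],55],[[0,0,0],[0,0,8],55],[[0,0,0],[0,0,8],55],[[0,0,0],[0,0,6],55],[[0,0,0],[0,0,4],55],[[0,0,0],[0,0,0],55],[[0,0,0],[0,0,0],55]]}}

```text
time: 13.77
position: [0.5203, 0.3145, 0.0875]
tool_rot: [-2.234, -2.206, -0.0]
ft_force: [0.5, 0.4, 0.1]
grip_width: 0.633
```

```bash
python3 w.py 521 315 93
```

```text
t 13.77 pos [520.3 314.5  87.5] F [0.5 0.4 0.1] g 55.1 q [-0.85  0.35  0.32  1.74 -0.12  1.08 -0.5 ]
turn deg (tool) [-0.  -0.1 -0.7]
shift tool [ 0.5  0.7 -5.5]
```

Up a little, then close.

Request:
{"method": "step_arm", "body": {"rows": [[[0,0,0],[0.5,0.5,-4],50],[[0,0,0],[0,0,-1],45],[[0,0,0],[0,0,0],40],[[0,0,0],[0,0,0],36],[[0,0,0],[0,0,0],32],[[0,0,0],[0,0,0],28],[[0,0,0],[0,0,0],24],[[0,0,0],[0,0,0],20],[[0,0,0],[0,0,0],20],[[0,0,0],[0,0,0],20]]}}

```text
time: 14.6
position: [0.5221, 0.3159, 0.0955]
tool_rot: [-2.235, -2.207, -0.007]
ft_force: [-0.7, 0.4, 0.2]
grip_width: 0.329
```

```bash
python3 w.py 521 315 93
```

```text
t 14.6 pos [522.1 315.9  95.5] F [-0.7  0.4  0.2] g 28.6 q [-0.85  0.34  0.32  1.73 -0.12  1.09 -0.51]
turn deg (tool) [ 0.1 -0.2 -0.7]
shift tool [-0.9 -1.1  2.4]
```

Request:
{"method": "step_arm", "body": {"rows": [[[0,0,0],[0,0,-4],20],[[0,0,0],[0,0,-4],20],[[0,0,0],[0,0,-4],20],[[0,0,0],[0,0,-4],20],[[0,0,0],[0,0,-5],20]]}}

```text
time: 15.02
position: [0.5212, 0.3153, 0.1169]
tool_rot: [-2.235, -2.206, -0.002]
ft_force: [-0.5, -0.3, -0.7]
grip_width: 0.33
```

```bash
python3 w.py 522 315.9 150
```

```text
t 15.02 pos [521.2 315.3 116.9] F [-0.5 -0.3 -0.7] g 28.7 q [-0.86  0.32  0.33  1.71 -0.11  1.13 -0.51]
turn deg (tool) [ 0.  -0.1 -0.7]
shift tool [  0.7   0.8 -33.1]
```

Request:
{"method": "step_arm", "body": {"rows": [[[0,0,0],[0.4,0.4,-5],20],[[0,0,0],[0.3,0.4,-5],20],[[0,0,0],[0,0,-5],20],[[0,0,0],[0,0,-6],20],[[0,0,0],[0,0,-12],20],[[0,0,0],[0,0,-25],20],[[0,0,0],[0,0,-25],20],[[0,0,0],[0,0,-25],20],[[0,0,0],[0,0,-25],20],[[0,0,0],[0,0,-15],20],[[0,0,0],[0,0,0],20]]}}

```text
time: 15.93
position: [0.5219, 0.3151, 0.2796]
tool_rot: [-2.236, -2.206, -0.007]
ft_force: [0.7, 0.2, -0.4]
grip_width: 0.323
```

```bash
python3 w.py 563 -106.5 270;  python3 - <<'E'
from bench import optics
import cv2,numpy as np
a=optics.get_image("scene")["frame"][:,:,::-1]; cv2.imwrite("pics/g5.png",a)
E
```

```text
t 15.93 pos [521.9 315.1 279.6] F [ 0.7  0.2 -0.4] g 28.1 q [-0.87  0.22  0.34  1.5  -0.07  1.44 -0.54]
turn deg (tool) [ 0.1 -0.2 -0.8]
shift tool [-421.    46.7    8.3]
```

View pics/g5.png

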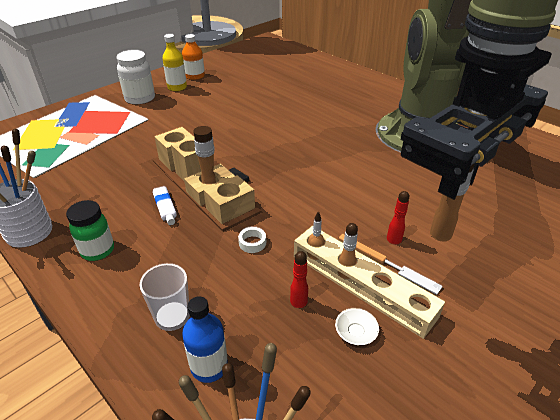

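The long brush is held and the stand is undisturbed. Carrying it to the low block.

Request:
{"method": "step_arm", "body": {"rows": [[[0,0,0],[-15,2,0],20],[[0,0,0],[-30,4,0],20],[[0,0,0],[-38,5,0],20],[[0,0,0],[-38,5,0],20],[[0,0,0],[-38,5,0],20],[[0,0,0],[-38,5,0],20],[[0,0,0],[-38,5,0],20],[[0,0,0],[-38,5,0],20],[[0,0,0],[-38,5,0],20],[[0,0,0],[-38,5,0],20],[[0,0,0],[-30,4,0],20],[[0,0,0],[-12,0,0],20]]}}

```text
time: 16.98
position: [0.5548, -0.1028, 0.2588]
tool_rot: [-2.219, -2.202, 0.037]
ft_force: [-0.1, -0.2, 0.1]
grip_width: 0.325
```

```bash
python3 w.py 563 -106.5 200
```

```text
t 16.98 pos [ 554.8 -102.8  258.8] F [-0.1 -0.2  0.1] g 28.3 q [-0.43  0.16  0.64  1.63 -0.08  1.41  0.2 ]
turn deg (tool) [-1.6  0.3 -0.5]
shift tool [-3.2  9.8 58.6]
```

Request:
{"method": "step_arm", "body": {"rows": [[[-0.8,0,0],[0,4,5],20],[[-0.8,0,0],[0,4,8],20],[[0,0,0],[0,0,8],20],[[0,0,0],[0,0,5],20],[[0,0,0],[0,0,0],20],[[0,0,0],[0,0,0],20]]}}

```text
time: 17.48
position: [0.5561, -0.109, 0.2238]
tool_rot: [-2.24, -2.2, 0.017]
ft_force: [-0.6, 0.6, 0.5]
grip_width: 0.329
```

```bash
python3 w.py 563 -106.5 180
```

```text
t 17.48 pos [ 556.1 -109.   223.8] F [-0.6  0.6  0.5] g 28.6 q [-0.43  0.17  0.64  1.69 -0.1   1.33  0.21]
turn deg (tool) [-0.5  0.4 -1. ]
shift tool [ 2.9  7.3 43.7]
```

Request:
{"method": "step_arm", "body": {"rows": [[[-0.5,0.4,-1],[1.5,4,8],20],[[0,0,0],[1,2,10],20],[[0,0,0],[0,1,10],20],[[0,0,0],[0,0,8],20],[[0,0,0],[0,0,5],20],[[0,0,0],[0,0,0],20],[[0,0,0],[0,0,0],20]]}}

```text
time: 18.07
position: [0.564, -0.1025, 0.1773]
tool_rot: [-2.212, -2.228, -0.001]
ft_force: [-0.2, 1.0, -1.3]
grip_width: 0.331
```

```bash
python3 w.py 563 -106.5 117.5
```

```text
t 18.07 pos [ 564.  -102.5  177.3] F [-0.2  1.  -1.3] g 28.8 q [-0.41  0.21  0.63  1.74 -0.13  1.24  0.25]
turn deg (tool) [-0.1 -0.1  0.4]
shift tool [-4.2 -1.  59.8]
```

Request:
{"method": "step_arm", "body": {"rows": [[[0,0,0],[-2,-0.5,5],20],[[0,0,0],[-2,-0.5,6],20],[[0,0,0],[0,0,6],20],[[0,0,0],[0,0,5],20],[[0,0,0],[0,0,0],20],[[0,0,0],[0,0,0],20]]}}

```text
time: 18.57
position: [0.5633, -0.1076, 0.1538]
tool_rot: [-2.214, -2.227, -0.003]
ft_force: [0.3, 0.1, -0.2]
grip_width: 0.33
```

```bash
python3 w.py 563 -106.5 117.5
```

```text
t 18.57 pos [ 563.3 -107.6  153.8] F [ 0.3  0.1 -0.2] g 28.7 q [-0.4   0.24  0.63  1.77 -0.15  1.19  0.27]
turn deg (tool) [ 0.  -0.1  0.4]
shift tool [ 1.  -0.4 36.3]
```

Request:
{"method": "step_arm", "body": {"rows": [[[0,0,0],[0.6,-0.2,6],20],[[0,0,0],[0.4,0,6],20],[[0,0,0],[0,0,6],20],[[0,0,0],[0,0,6],20],[[0,0,0],[0,0,4],20],[[0,0,0],[0,0,3],20],[[0,0,0],[0,0,2],20],[[0,0,0],[0,0,0],20]]}}

```text
time: 19.23
position: [0.5635, -0.1061, 0.1174]
tool_rot: [-2.213, -2.228, -0.003]
ft_force: [-0.2, -0.3, 1.5]
grip_width: 0.326
```

```bash
python3 w.py 563 -106.5 117.5
```

```text
t 19.23 pos [ 563.5 -106.1  117.4] F [-0.2 -0.3  1.5] g 28.4 q [-0.39  0.27  0.62  1.8  -0.18  1.12  0.29]
turn deg (tool) [ 0.  -0.1  0.4]
shift tool [-0.3 -0.5 -0.1]
```

Request:
{"method": "step_arm", "body": {"rows": [[[0,0,0],[0,0,1],20],[[0,0,0],[0,0,1],20],[[0,0,0],[0,0,0],20]]}}

```text
time: 19.48
position: [0.5641, -0.1066, 0.1179]
tool_rot: [-2.214, -2.228, -0.005]
ft_force: [0.8, 0.6, -0.4]
grip_width: 0.327
```

```bash
python3 w.py 563 -106.5 117.5
```

```text
t 19.48 pos [ 564.1 -106.6  117.9] F [ 0.8  0.6 -0.4] g 28.4 q [-0.39  0.27  0.62  1.8  -0.18  1.12  0.29]
turn deg (tool) [ 0.1 -0.1  0.4]
shift tool [ 0.2 -1.1  0.4]
```

On the floor. Releasing and going up.

Request:
{"method": "step_arm", "body": {"rows": [[[0,0,0],[0,0,0],33],[[0,0,0],[0,0,0],40],[[0,0,0],[0,0,0],50],[[0,0,0],[0,0,0],55],[[0,0,0],[0,0,0],55],[[0,0,0],[0,0,-10],55],[[0,0,0],[0,0,-25],55],[[0,0,0],[0,0,-25],55],[[0,0,0],[0,0,-25],55],[[0,0,0],[0,0,-25],55],[[0,0,0],[0,0,-25],55],[[0,0,0],[0,0,0],55]]}}

```text
time: 20.48
position: [0.5627, -0.1073, 0.2612]
tool_rot: [-2.215, -2.226, -0.002]
ft_force: [0.8, -1.0, 0.4]
grip_width: 0.634
```

```bash
python3 w.py 529.5 175.6 230; python3 - <<'E'
from bench import optics
import cv2,numpy as np
a=optics.get_image("scene")["frame"][60:240,100:320,::-1]; cv2.imwrite("pics/g6.png",cv2.resize(a,None,fx=3,fy=3))
E
```

```text
t 20.48 pos [ 562.7 -107.3  261.2] F [ 0.8 -1.   0.4] g 55.2 q [-0.43  0.16  0.64  1.62 -0.1   1.39  0.23]
turn deg (tool) [ 0.  -0.1  0.3]
shift tool [283.  -31.7  31.7]
```

View pics/g6.png

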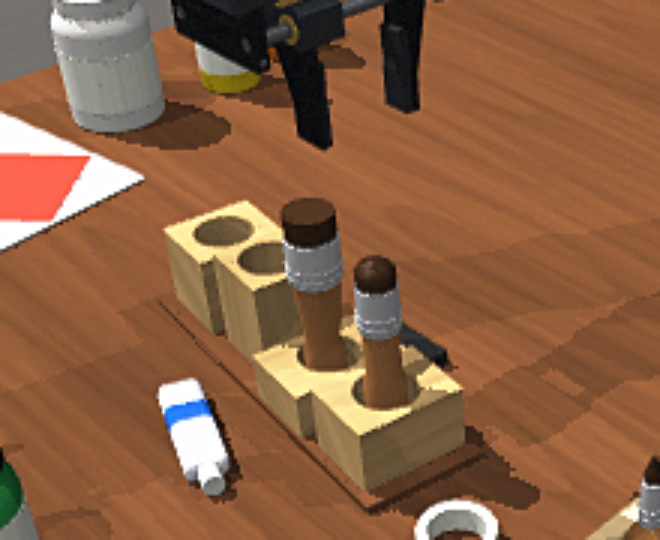

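The long brush stands upright in the low block (crop (385,390)). Next: the short one at (529.5, 175.6), grip height TCP about 79 mm.

Request:
{"method": "step_arm", "body": {"rows": [[[0,0,0],[20,-2,0],50],[[0,0,0],[38,-4,0],50],[[0,0,0],[38,-4,0],50],[[0,0,0],[38,-4,0],50],[[0,0,0],[38,-4,0],50],[[0,0,0],[38,-4,0],50],[[0,0,0],[30,-3,0],50],[[0,0,0],[18,-2,0],50],[[0,0,0],[8,0,0],50],[[0,0,0],[0,0,0],50],[[0,0,0],[0,0,0],50]]}}

```text
time: 21.45
position: [0.5285, 0.1653, 0.2528]
tool_rot: [-2.222, -2.215, 0.017]
ft_force: [-0.3, -1.6, -0.4]
grip_width: 0.571
```

```bash
python3 w.py 529.5 175.6 180
```

```text
t 21.45 pos [528.5 165.3 252.8] F [-0.3 -1.6 -0.4] g 49.7 q [-0.74  0.11  0.42  1.67 -0.05  1.38 -0.31]
turn deg (tool) [-0.6  0.3 -0.2]
shift tool [10.6  1.7 72.8]
```

Request:
{"method": "step_arm", "body": {"rows": [[[-0.6,0.3,0],[5,1,8],50],[[0,0,0],[5,1,18],50],[[0,0,0],[0,0,20],50],[[0,0,0],[0,0,18],50],[[0,0,0],[0,0,10],50],[[0,0,0],[0,0,0],50],[[0,0,0],[0,0,0],50]]}}

```text
time: 22.03
position: [0.5346, 0.1598, 0.1768]
tool_rot: [2.244, 2.192, -0.001]
ft_force: [1.0, -0.2, 0.6]
grip_width: 0.578
```

```bash
python3 w.py 529.5 175.6 79
```

```text
t 22.03 pos [534.6 159.8 176.8] F [ 1.  -0.2  0.6] g 50.3 q [-0.73  0.16  0.43  1.77 -0.07  1.22 -0.31]
turn deg (tool) [ 0.2  0.2 -1.3]
shift tool [16.  -5.8 97.8]
```

Request:
{"method": "step_arm", "body": {"rows": [[[0,0,-0.6],[7,-3,0],50],[[0,0,-0.6],[6,-2,0],50],[[0,0,0],[2,0,6],50],[[0,0,0],[0,0,8],50],[[0,0,0],[0,0,8],50],[[0,0,0],[0,0,4],50],[[0,0,0],[0,0,0],50],[[0,0,0],[0,0,0],50]]}}

```text
time: 22.7
position: [0.5318, 0.1762, 0.152]
tool_rot: [2.218, 2.215, 0.008]
ft_force: [1.1, -0.1, 0.2]
grip_width: 0.578
```

```bash
python3 w.py 529.5 175.6 79
```

```text
t 22.7 pos [531.8 176.2 152. ] F [ 1.1 -0.1  0.2] g 50.2 q [-0.74  0.18  0.41  1.8  -0.07  1.17 -0.31]
turn deg (tool) [ 0.5  0.1 -0.1]
shift tool [-0.5 -3.  72.9]
```

Request:
{"method": "step_arm", "body": {"rows": [[[0.3,0,0],[-0.5,-1.5,5],50],[[0,0,0],[0,-1,8],50],[[0,0,0],[0,0,8],50],[[0,0,0],[0,0,8],50],[[0,0,0],[0,0,8],50],[[0,0,0],[0,0,8],50],[[0,0,0],[0,0,8],50],[[0,0,0],[0,0,7],50],[[0,0,0],[0,0,5],50],[[0,0,0],[0,0,3],50],[[0,0,0],[0,0,0],50],[[0,0,0],[0,0,0],50]]}}

```text
time: 23.7
position: [0.5286, 0.1746, 0.0752]
tool_rot: [2.222, 2.217, -0.003]
ft_force: [-0.1, 0.0, -0.6]
grip_width: 0.577
```

```bash
python3 w.py 529.5 175.6 79
```

```text
t 23.7 pos [528.6 174.6  75.2] F [-0.1  0.  -0.6] g 50.2 q [-0.72  0.26  0.4   1.88 -0.12  1.03 -0.27]
turn deg (tool) [ 0.   0.2 -0.1]
shift tool [ 1.   0.9 -3.8]
```

Request:
{"method": "step_arm", "body": {"rows": [[[0,0,0],[0.8,0.7,-3],44],[[0,0,0],[0,0,0],38],[[0,0,0],[0,0,0],34],[[0,0,0],[0,0,0],30],[[0,0,0],[0,0,0],26],[[0,0,0],[0,0,0],23],[[0,0,0],[0,0,0],20],[[0,0,0],[0,0,0],16],[[0,0,0],[0,0,0],14],[[0,0,0],[0,0,0],14]]}}

```text
time: 24.53
position: [0.5308, 0.1762, 0.0807]
tool_rot: [2.221, 2.217, 0.003]
ft_force: [0.7, -0.5, 0.3]
grip_width: 0.24
```

```bash
python3 w.py 529.5 175.6 79
```

```text
t 24.53 pos [530.8 176.2  80.7] F [ 0.7 -0.5  0.3] g 20.9 q [-0.72  0.26  0.4   1.87 -0.12  1.03 -0.28]
turn deg (tool) [ 0.2  0.1 -0.1]
shift tool [-0.6 -1.3  1.7]
```

Request:
{"method": "step_arm", "body": {"rows": [[[0,0,0],[0,0,-4],14],[[0,0,0],[0,0,-4],14],[[0,0,0],[0,0,-4],14],[[0,0,0],[0,0,-4],14],[[0,0,0],[0.3,0.4,-5],14],[[0,0,0],[0.3,0.4,-5],14],[[0,0,0],[0,0,-5],14],[[0,0,0],[0,0,-5],14],[[0,0,0],[0,0,-6],14],[[0,0,0],[0,0,-10],14]]}}

```text
time: 25.37
position: [0.5302, 0.1763, 0.1359]
tool_rot: [2.222, 2.217, -0.002]
ft_force: [0.0, -0.1, -0.9]
grip_width: 0.232
```

```bash
python3 w.py 536 -332.5 270
```

```text
t 25.37 pos [530.2 176.3 135.9] F [ 0.  -0.1 -0.9] g 20.2 q [-0.74  0.2   0.41  1.81 -0.08  1.14 -0.3 ]
turn deg (tool) [ 0.1  0.1 -0.1]
shift tool [-509.2    7.  -132.7]
```

Request:
{"method": "step_arm", "body": {"rows": [[[0,0,0],[0,0,-15],14],[[0,0,0],[0,0,-25],14],[[0,0,0],[0,0,-25],14],[[0,0,0],[0,0,-25],14],[[0,0,0],[0,0,-25],14],[[0,0,0],[0,0,-25],14],[[0,0,0],[0,0,-10],14],[[0,0,0],[0,0,0],14]]}}

```text
time: 26.03
position: [0.5295, 0.1758, 0.2996]
tool_rot: [2.223, 2.215, 0.003]
ft_force: [0.6, 0.8, -1.8]
grip_width: 0.237
```

```bash
python3 w.py 536 -332.5 270; python3 - <<'E'
from bench import optics
import cv2,numpy as np
a=optics.get_image("scene")["frame"][:,:,::-1]; cv2.imwrite("pics/g7.png",a)
E
```

```text
t 26.03 pos [529.5 175.8 299.6] F [ 0.6  0.8 -1.8] g 20.6 q [-0.76  0.09  0.42  1.59 -0.04  1.46 -0.34]
turn deg (tool) [ 0.2  0.1 -0.2]
shift tool [-508.3    8.1   30.1]
```

View pics/g7.png

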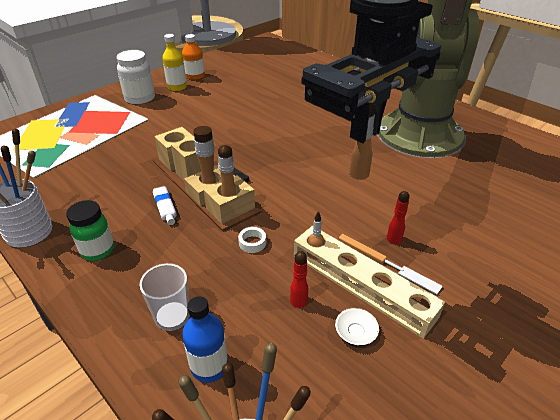

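Request:
{"method": "step_arm", "body": {"rows": [[[0,0,0],[-15,1,0],14],[[0,0,0],[-30,2,0],14],[[0,0,0],[-38,2,-1],14],[[0,0,0],[-38,2,-1],14],[[0,0,0],[-38,2,-1],14],[[0,0,0],[-38,2,-1],14],[[0,0,0],[-38,2,-1],14],[[0,0,0],[-38,2,-1],14],[[0,0,0],[-38,2,-1],14],[[0,0,0],[-38,2,-1],14],[[0,0,0],[-38,2,-1],14],[[0,0,0],[-30,1,0],14]]}}

```text
time: 27.08
position: [0.5377, -0.261, 0.286]
tool_rot: [-2.197, -2.218, 0.04]
ft_force: [0.4, -0.6, -0.7]
grip_width: 0.238
```

```bash
python3 w.py 536 -332.5 250
```

```text
t 27.08 pos [ 537.7 -261.   286. ] F [ 0.4 -0.6 -0.7] g 20.7 q [-0.23  0.25  0.77  1.5  -0.16  1.48  0.55]
turn deg (tool) [-1.8  0.2  0.5]
shift tool [-71.4  -1.2  36.3]
```

Request:
{"method": "step_arm", "body": {"rows": [[[0,0,0],[-25,1,0],14],[[-0.8,0,0],[-18,1,0],14],[[-0.8,0,0],[-10,1,0],14],[[0,0,0],[-4,0,0],14],[[0,0,0],[0,0,8],14],[[0,0,0],[0,0,10],14],[[0,0,0],[0,0,8],14],[[0,0,0],[0,0,0],14],[[0,0,0],[0,0,0],14]]}}

```text
time: 27.83
position: [0.5282, -0.3292, 0.2458]
tool_rot: [-2.216, -2.204, 0.027]
ft_force: [0.8, -0.4, -0.9]
grip_width: 0.235
```

```bash
python3 w.py 536 -332.5 170
```

```text
t 27.83 pos [ 528.2 -329.2  245.8] F [ 0.8 -0.4 -0.9] g 20.4 q [-0.11  0.33  0.79  1.51 -0.22  1.42  0.68]
turn deg (tool) [-1.4  0.1 -0.3]
shift tool [-3.2  9.6 75.6]
```

Request:
{"method": "step_arm", "body": {"rows": [[[-0.7,0,0],[-1,5,5],14],[[-0.7,0,0],[-1,4,12],14],[[0,0,0],[0,1,15],14],[[0,0,0],[0,0,15],14],[[0,0,0],[0,0,12],14],[[0,0,0],[0,0,6],14],[[0,0,0],[0,0,0],14],[[0,0,0],[0,0,0],14]]}}

```text
time: 28.5
position: [0.5451, -0.3252, 0.1784]
tool_rot: [2.21, 2.223, 0.012]
ft_force: [0.3, 0.6, -0.9]
grip_width: 0.24
```

```bash
python3 w.py 536 -332.5 116.7
```

```text
t 28.5 pos [ 545.1 -325.2  178.4] F [ 0.3  0.6 -0.9] g 20.9 q [-0.1   0.38  0.76  1.59 -0.28  1.27  0.71]
turn deg (tool) [ 0.6 -0.   0.3]
shift tool [-7.3 -9.8 61.6]
```

Request:
{"method": "step_arm", "body": {"rows": [[[0.3,0,0],[-3,-4,2],14],[[0,0,0],[-3,-3,3],14],[[0,0,0],[-1,-1,3],14],[[0,0,0],[0,0,2],14],[[0,0,0],[0,0,0],14],[[0,0,0],[0,0,0],14]]}}

```text
time: 29.0
position: [0.5374, -0.3346, 0.1703]
tool_rot: [2.21, 2.222, 0.008]
ft_force: [0.3, -0.4, -0.9]
grip_width: 0.232
```

```bash
python3 w.py 536 -332.5 116.7;  python3 - <<'E'
from bench import optics
import cv2,numpy as np
a=optics.get_image("scene")["frame"][60:240,100:320,::-1]; cv2.imwrite("pics/g8.png",cv2.resize(a,None,fx=3,fy=3))
E
```

```text
t 29.0 pos [ 537.4 -334.6  170.3] F [ 0.3 -0.4 -0.9] g 20.2 q [-0.09  0.38  0.77  1.61 -0.28  1.26  0.73]
turn deg (tool) [0.5 0.1 0.3]
shift tool [ 2.2 -1.9 53.6]
```

View pics/g8.png

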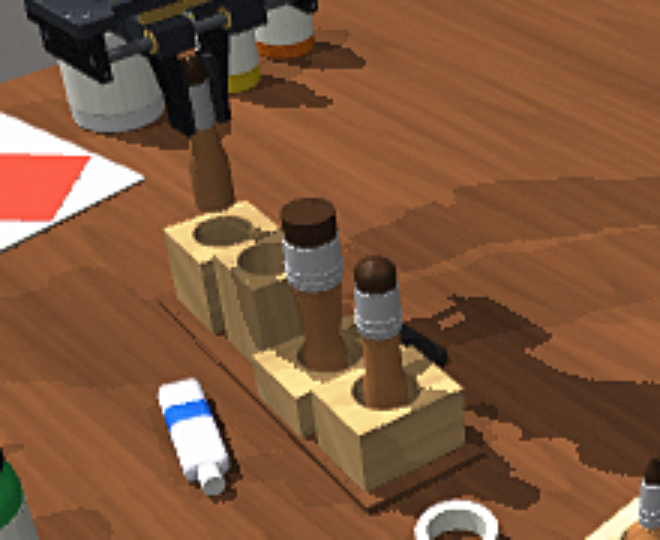

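Request:
{"method": "step_arm", "body": {"rows": [[[0.3,0,0],[1,-1,5],14],[[0,0,0],[1,-0.5,6],14],[[0,0,0],[0,0,6],14],[[0,0,0],[0,0,4],14],[[0,0,0],[0,0,0],14],[[0,0,0],[0,0,0],14]]}}

```text
time: 29.55
position: [0.5362, -0.3316, 0.1467]
tool_rot: [2.212, 2.226, 0.002]
ft_force: [0.4, 0.9, -1.5]
grip_width: 0.232
```

```bash
python3 w.py 536 -332.5 116.7
```

```text
t 29.55 pos [ 536.2 -331.6  146.7] F [ 0.4  0.9 -1.5] g 20.1 q [-0.08  0.4   0.76  1.64 -0.29  1.22  0.74]
turn deg (tool) [0.2 0.1 0.3]
shift tool [-0.8 -0.3 30. ]
```

Request:
{"method": "step_arm", "body": {"rows": [[[0,0,0],[-0.5,0,5],14],[[0,0,0],[0,0,5],14],[[0,0,0],[0,0,5],14],[[0,0,0],[0,0,5],14],[[0,0,0],[0,0,4],14],[[0,0,0],[0,0,2],14],[[0,0,0],[0,0,1],14],[[0,0,0],[0,0,0],14]]}}

```text
time: 30.22
position: [0.5363, -0.3325, 0.1168]
tool_rot: [2.212, 2.226, 0.001]
ft_force: [-0.6, 0.7, 1.4]
grip_width: 0.231
```

```bash
python3 w.py 536 -332.5 116.7
```

```text
t 30.22 pos [ 536.3 -332.5  116.8] F [-0.6  0.7  1.4] g 20.1 q [-0.07  0.43  0.74  1.66 -0.31  1.17  0.76]
turn deg (tool) [0.2 0.1 0.3]
shift tool [-0.  -0.3  0.1]
```

Request:
{"method": "step_arm", "body": {"rows": [[[0,0,0],[0,0,1],14],[[0,0,0],[0,0,1],14],[[0,0,0],[0,0,0],14]]}}

```text
time: 30.47
position: [0.5367, -0.3334, 0.1172]
tool_rot: [2.212, 2.224, 0.002]
ft_force: [0.3, 1.0, -0.4]
grip_width: 0.234
```

```bash
python3 w.py 536 -332.5 116.7
```

```text
t 30.47 pos [ 536.7 -333.4  117.2] F [ 0.3  1.  -0.4] g 20.4 q [-0.07  0.43  0.74  1.66 -0.31  1.17  0.76]
turn deg (tool) [0.3 0.1 0.3]
shift tool [ 0.9 -0.7  0.5]
```

On the floor. Releasing and rising.

Request:
{"method": "step_arm", "body": {"rows": [[[0,0,0],[0,0,0],25],[[0,0,0],[0,0,0],32],[[0,0,0],[0,0,0],40],[[0,0,0],[0,0,0],45],[[0,0,0],[0,0,0],45],[[0,0,0],[0,0,-10],45],[[0,0,0],[0,0,-25],45],[[0,0,0],[0,0,-25],45],[[0,0,0],[0,0,-25],45],[[0,0,0],[0,0,-25],45],[[0,0,0],[0,0,-25],45],[[0,0,0],[0,0,0],45]]}}

```text
time: 31.47
position: [0.5351, -0.3327, 0.2604]
tool_rot: [2.214, 2.224, 0.0]
ft_force: [0.2, -1.5, 0.6]
grip_width: 0.512
```

```bash
python3 w.py 534.5 105.4 230; python3 - <<'E'
from bench import optics
import cv2,numpy as np
a=optics.get_image("scene")["frame"][60:240,100:320,::-1]; cv2.imwrite("pics/g9.png",cv2.resize(a,None,fx=3,fy=3))
E
```

```text
t 31.47 pos [ 535.1 -332.7  260.4] F [ 0.2 -1.5  0.6] g 44.6 q [-0.11  0.32  0.79  1.49 -0.23  1.42  0.7 ]
turn deg (tool) [0.2 0.1 0.3]
shift tool [438.2   1.3  29.2]
```

View pics/g9.png

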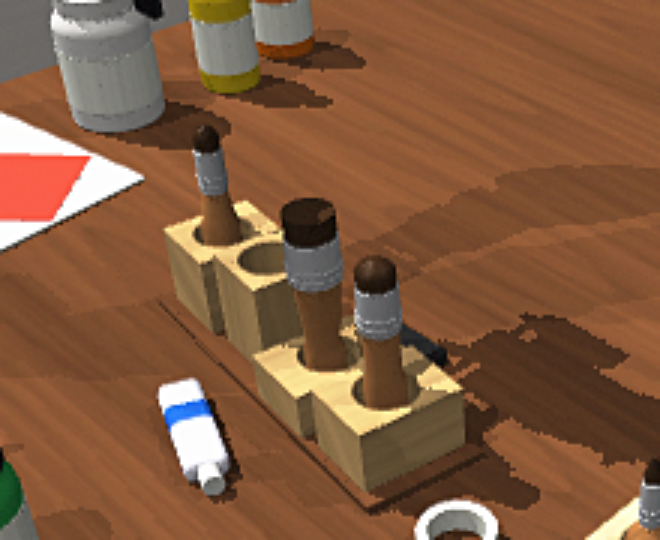

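The short brush stands upright in the high block (crop (222,235)). Last: the shortest at (534.5, 105.4), TCP about 65 mm.

Request:
{"method": "step_arm", "body": {"rows": [[[0,0,0],[20,0,0],40],[[0,0,0],[38,0,0],40],[[0,0,0],[40,0,0],40],[[0,0,0],[40,0,0],40],[[0,0,0],[40,0,0],40],[[0,0,0],[40,0,0],40],[[0,0,0],[40,0,0],40],[[0,0,0],[40,0,0],40],[[0,0,0],[40,0,0],40],[[0,0,0],[40,0,0],40],[[0,0,0],[25,0,0],40],[[0,0,0],[12,0,0],40]]}}

```text
time: 32.52
position: [0.5266, 0.0939, 0.2484]
tool_rot: [-2.229, -2.211, 0.019]
ft_force: [-0.2, -0.1, -0.0]
grip_width: 0.463
```

```bash
python3 w.py 534.5 105.4 180
```

```text
t 32.52 pos [526.6  93.9 248.4] F [-0.2 -0.1 -0. ] g 40.3 q [-0.7   0.07  0.5   1.72 -0.03  1.37 -0.2 ]
turn deg (tool) [-0.6  0.4 -0.5]
shift tool [12.   8.5 68.2]
```

Request:
{"method": "step_arm", "body": {"rows": [[[-0.5,0.3,-0.5],[3,4,5],45],[[0,0,0],[3,3,14],45],[[0,0,0],[0,0,18],45],[[0,0,0],[0,0,18],45],[[0,0,0],[0,0,10],45],[[0,0,0],[0,0,0],45],[[0,0,0],[0,0,0],45]]}}

```text
time: 33.1
position: [0.5342, 0.0933, 0.1774]
tool_rot: [2.22, 2.219, -0.008]
ft_force: [-0.4, 0.6, -0.1]
grip_width: 0.521
```

```bash
python3 w.py 534.5 105.4 65
```

```text
t 33.1 pos [534.2  93.3 177.4] F [-0.4  0.6 -0.1] g 45.3 q [-0.69  0.13  0.5   1.81 -0.06  1.22 -0.17]
turn deg (tool) [-0.1  0.3 -0. ]
shift tool [ 12.7   0.5 112.3]
```

Request:
{"method": "step_arm", "body": {"rows": [[[0,0.3,0],[6,0,2],45],[[0,0,0],[5,0,8],45],[[0,0,0],[2,0,12],45],[[0,0,0],[0,0,12],45],[[0,0,0],[0,0,8],45],[[0,0,0],[0,0,4],45],[[0,0,0],[0,0,0],45],[[0,0,0],[0,0,0],45]]}}

```text
time: 33.77
position: [0.5367, 0.1069, 0.1299]
tool_rot: [2.223, 2.218, 0.006]
ft_force: [0.4, 0.3, -0.1]
grip_width: 0.513
```

```bash
python3 w.py 534.5 105.4 65
```

```text
t 33.77 pos [536.7 106.9 129.9] F [ 0.4  0.3 -0.1] g 44.7 q [-0.69  0.18  0.49  1.85 -0.1   1.12 -0.16]
turn deg (tool) [ 0.2 -0.1 -0.1]
shift tool [-1.6 -2.4 64.9]
```

Request:
{"method": "step_arm", "body": {"rows": [[[0,0,0],[-1,-1.5,5],45],[[0,0,0],[-0.5,-0.5,8],45],[[0,0,0],[0,0,8],45],[[0,0,0],[0,0,8],45],[[0,0,0],[0,0,8],45],[[0,0,0],[0,0,7],45],[[0,0,0],[0,0,6],45],[[0,0,0],[0,0,5],45],[[0,0,0],[0,0,4],45],[[0,0,0],[0,0,2],45],[[0,0,0],[0,0,0],45],[[0,0,0],[0,0,0],45]]}}

```text
time: 34.77
position: [0.5352, 0.1053, 0.0627]
tool_rot: [2.223, 2.217, 0.007]
ft_force: [-0.4, 0.5, 0.8]
grip_width: 0.517
```

```bash
python3 w.py 534.5 105.4 65;  python3 - <<'E'
from bench import optics
import cv2,numpy as np
a=optics.get_image("scene")["frame"][180:345,280:460,::-1]; cv2.imwrite("pics/g10.png",cv2.resize(a,None,fx=3,fy=3))
E
```

```text
t 34.77 pos [535.2 105.3  62.7] F [-0.4  0.5  0.8] g 45.0 q [-0.67  0.26  0.48  1.92 -0.14  0.99 -0.12]
turn deg (tool) [ 0.3 -0.1 -0.1]
shift tool [ 0.1 -0.7 -2.3]
```

View pics/g10.png

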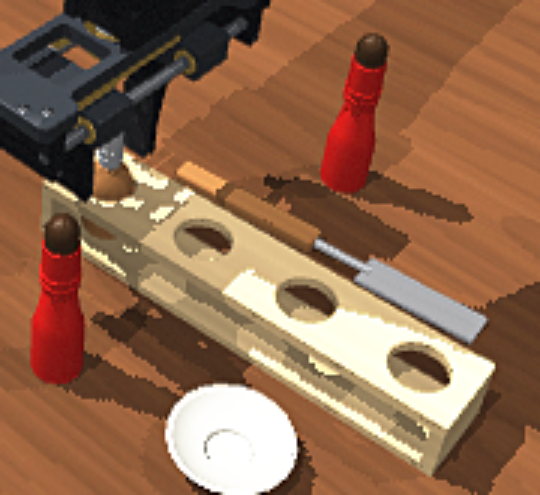

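The gripper straddles the shortest brush and its body clears the red look-alike at crop (60,230). Closing after a small lift.

Request:
{"method": "step_arm", "body": {"rows": [[[0,0,0],[0,-0.5,-2],38],[[0,0,0],[0,0,0],32],[[0,0,0],[0,0,0],28],[[0,0,0],[0,0,0],24],[[0,0,0],[0,0,0],20],[[0,0,0],[0,0,0],16],[[0,0,0],[0,0,0],12],[[0,0,0],[0,0,0],8],[[0,0,0],[0,0,0],8],[[0,0,0],[0,0,0],8]]}}

```text
time: 35.65
position: [0.5357, 0.1058, 0.0666]
tool_rot: [2.222, 2.217, 0.012]
ft_force: [1.0, -0.3, 0.2]
grip_width: 0.152
```

```bash
python3 w.py 534.5 105.4 65
```

```text
t 35.65 pos [535.7 105.8  66.6] F [ 1.  -0.3  0.2] g 13.2 q [-0.67  0.25  0.48  1.92 -0.14  0.99 -0.13]
turn deg (tool) [ 0.4 -0.2 -0.1]
shift tool [-0.4 -1.2  1.6]
```

Request:
{"method": "step_arm", "body": {"rows": [[[0,0,0],[0,0,-4],8],[[0,0,0],[0,0,-4],8],[[0,0,0],[0,0,-4],8],[[0,0,0],[0,0,-4],8],[[0,0,0],[0.2,0.3,-5],8],[[0,0,0],[0.2,0.3,-5],8],[[0,0,0],[0,0,-5],8],[[0,0,0],[0,0,-5],8],[[0,0,0],[0,0,-6],8],[[0,0,0],[0,0,-10],8],[[0,0,0],[0,0,-20],8],[[0,0,0],[0,0,-25],8]]}}

```text
time: 36.65
position: [0.5321, 0.1048, 0.1666]
tool_rot: [-2.224, -2.218, 0.002]
ft_force: [-0.5, 0.6, -1.9]
grip_width: 0.153
```

Request:
{"method": "step_arm", "body": {"rows": [[[0,0,0],[0,0,-25],8],[[0,0,0],[0,0,-25],8],[[0,0,0],[0,0,-25],8],[[0,0,0],[0,0,-25],8],[[0,0,0],[0,0,-15],8],[[0,0,0],[0,0,0],8]]}}

```text
time: 37.15
position: [0.5332, 0.104, 0.2969]
tool_rot: [2.224, 2.214, 0.012]
ft_force: [1.3, 0.4, -1.0]
grip_width: 0.152
```

```bash
python3 w.py 545 -257 270; python3 - <<'E'
from bench import optics
import cv2,numpy as np
a=optics.get_image("scene")["frame"][:,:,::-1]; cv2.imwrite("pics/g11.png",a)
E
```

```text
t 37.15 pos [533.2 104.  296.9] F [ 1.3  0.4 -1. ] g 13.2 q [-0.72  0.06  0.5   1.64 -0.03  1.45 -0.22]
turn deg (tool) [ 0.4 -0.2 -0.3]
shift tool [-361.    13.2   25.8]
```

View pics/g11.png

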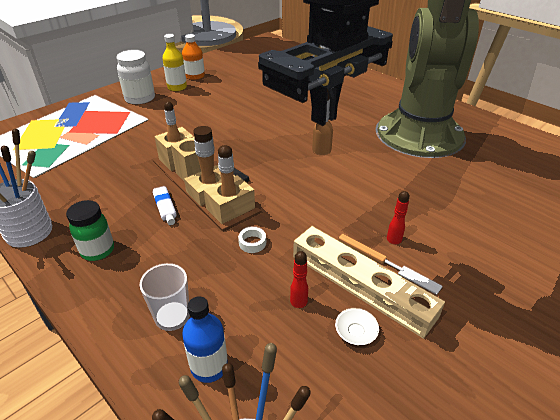

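The shortest brush is held at (323,137), and the empty stand has not moved. Moving to the highest block.

Request:
{"method": "step_arm", "body": {"rows": [[[0,0,0],[-15,1,0],8],[[0,0,0],[-28,2,0],8],[[0,0,0],[-36,3,-1],8],[[0,0,0],[-36,3,-1],8],[[0,0,0],[-36,3,-1],8],[[0,0,0],[-36,3,-1],8],[[0,0,0],[-36,3,-1],8],[[0,0,0],[-36,3,-1],8],[[0,0,0],[-36,3,-1],8],[[0,0,0],[-28,2,-1],8],[[0,0,0],[-18,1,0],8],[[0,0,0],[-8,0,0],8]]}}

```text
time: 38.2
position: [0.5526, -0.2534, 0.2853]
tool_rot: [-2.202, -2.219, 0.014]
ft_force: [0.5, 0.0, -0.9]
grip_width: 0.149
```

```bash
python3 w.py 545 -257 200
```

```text
t 38.2 pos [ 552.6 -253.4  285.3] F [ 0.5  0.  -0.9] g 12.9 q [-0.25  0.27  0.79  1.49 -0.19  1.48  0.55]
turn deg (tool) [-1.  -0.3  0.4]
shift tool [-3.9 -6.2 85.4]
```

Request:
{"method": "step_arm", "body": {"rows": [[[-0.5,-0.2,0],[0,-3,5],8],[[-0.5,0,0],[0,-3,14],8],[[0,0,0],[0,0,16],8],[[0,0,0],[0,0,16],8],[[0,0,0],[0,0,14],8],[[0,0,0],[0,0,8],8],[[0,0,0],[0,0,0],8],[[0,0,0],[0,0,0],8]]}}

```text
time: 38.87
position: [0.5416, -0.245, 0.2013]
tool_rot: [-2.202, -2.225, -0.001]
ft_force: [-0.2, -0.2, -1.7]
grip_width: 0.152
```

```bash
python3 w.py 545 -257 116.6
```

```text
t 38.87 pos [ 541.6 -245.   201.3] F [-0.2 -0.2 -1.7] g 13.2 q [-0.26  0.28  0.77  1.65 -0.2   1.31  0.56]
turn deg (tool) [-0.4 -0.5  0.6]
shift tool [-12.8   3.9  84.6]
```

Request:
{"method": "step_arm", "body": {"rows": [[[-0.3,-0.4,0.5],[-5,2,0],8],[[0,0,0],[-5,1.5,3],8],[[0,0,0],[-2,0,8],8],[[0,0,0],[0,0,10],8],[[0,0,0],[0,0,8],8],[[0,0,0],[0,0,5],8],[[0,0,0],[0,0,0],8],[[0,0,0],[0,0,0],8]]}}

```text
time: 39.53
position: [0.5471, -0.2578, 0.1657]
tool_rot: [2.218, 2.223, 0.002]
ft_force: [0.4, 0.0, -1.0]
grip_width: 0.155
```

```bash
python3 w.py 545 -257 116.6
```

```text
t 39.53 pos [ 547.1 -257.8  165.7] F [ 0.4  0.  -1. ] g 13.5 q [-0.23  0.32  0.77  1.68 -0.24  1.23  0.59]
turn deg (tool) [0.1 0.  0.1]
shift tool [ 0.8 -2.2 49.1]
```

Request:
{"method": "step_arm", "body": {"rows": [[[0,0,0],[0.4,-1.2,3],8],[[0,0,0],[0,-0.6,4],8],[[0,0,0],[0,0,3],8],[[0,0,0],[0,0,0],8],[[0,0,0],[0,0,0],8]]}}

```text
time: 39.95
position: [0.5453, -0.2573, 0.1551]
tool_rot: [2.218, 2.223, 0.002]
ft_force: [-0.0, -1.3, -0.9]
grip_width: 0.151
```

```bash
python3 w.py 545 -257 116.6;  python3 - <<'E'
from bench import optics
import cv2,numpy as np
a=optics.get_image("scene")["frame"][60:240,100:320,::-1]; cv2.imwrite("pics/g12.png",cv2.resize(a,None,fx=3,fy=3))
E
```

```text
t 39.95 pos [ 545.3 -257.3  155.1] F [-0.  -1.3 -0.9] g 13.2 q [-0.23  0.33  0.76  1.7  -0.24  1.21  0.59]
turn deg (tool) [0.1 0.  0.1]
shift tool [ 0.3 -0.4 38.5]
```

View pics/g12.png

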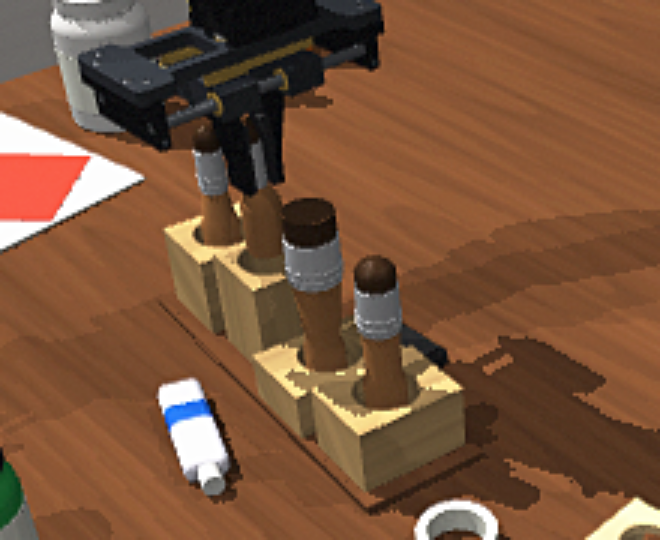

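The brush is over the highest well (crop (265,255)). Lowering.

Request:
{"method": "step_arm", "body": {"rows": [[[0,0,0],[0,0,5],8],[[0,0,0],[0,0,6],8],[[0,0,0],[0,0,6],8],[[0,0,0],[0,0,6],8],[[0,0,0],[0,0,5],8],[[0,0,0],[0,0,4],8],[[0,0,0],[0,0,2],8],[[0,0,0],[0,0,0],8]]}}

```text
time: 40.67
position: [0.5453, -0.257, 0.117]
tool_rot: [2.218, 2.224, 0.002]
ft_force: [-1.1, 0.7, -1.6]
grip_width: 0.152
```

```bash
python3 w.py 545 -257 116.6
```

```text
t 40.67 pos [ 545.3 -257.   117. ] F [-1.1  0.7 -1.6] g 13.2 q [-0.22  0.37  0.75  1.74 -0.27  1.15  0.61]
turn deg (tool) [ 0.1 -0.   0.2]
shift tool [ 0.  -0.3  0.4]
```

Request:
{"method": "step_arm", "body": {"rows": [[[0,0,0],[0,0,1],8],[[0,0,0],[0,0,1],8],[[0,0,0],[0,0,0],8]]}}

```text
time: 40.92
position: [0.5459, -0.2579, 0.1172]
tool_rot: [2.217, 2.222, 0.003]
ft_force: [0.4, 0.5, -0.3]
grip_width: 0.155
```

```bash
python3 w.py 545 -257 116.6
```

```text
t 40.92 pos [ 545.9 -257.9  117.2] F [ 0.4  0.5 -0.3] g 13.5 q [-0.22  0.37  0.75  1.73 -0.27  1.14  0.62]
turn deg (tool) [0.2 0.  0.1]
shift tool [ 0.9 -0.9  0.6]
```

On the floor. Release, rise, then move back out of the views.

Request:
{"method": "step_arm", "body": {"rows": [[[0,0,0],[0,0,0],18],[[0,0,0],[0,0,0],25],[[0,0,0],[0,0,0],32],[[0,0,0],[0,0,0],38],[[0,0,0],[0,0,0],38],[[0,0,0],[0,0,-10],38],[[0,0,0],[0,0,-25],38],[[0,0,0],[0,0,-25],38],[[0,0,0],[0,0,-25],38],[[0,0,0],[0,0,-25],38],[[0,0,0],[0,0,-25],38],[[0,0,0],[0,0,0],38]]}}

```text
time: 41.92
position: [0.5445, -0.258, 0.2611]
tool_rot: [2.219, 2.221, 0.001]
ft_force: [0.5, -0.9, 0.3]
grip_width: 0.433
```

Request:
{"method": "step_arm", "body": {"rows": [[[0,0,0],[20,0,-5],38],[[0,0,0],[38,0,-2],38],[[0,0,0],[38,0,-2],38],[[0,0,0],[38,0,-2],38],[[0,0,0],[38,0,-2],38],[[0,0,0],[38,0,-2],38],[[0,0,0],[38,0,-2],38],[[0,0,0],[38,0,-2],38],[[0,0,0],[38,0,-2],38],[[0,0,0],[38,0,-2],38],[[0,0,0],[20,0,0],38],[[0,0,0],[0,0,0],38]]}}

```text
time: 42.92
position: [0.5446, 0.135, 0.29]
tool_rot: [2.227, 2.201, 0.011]
ft_force: [-1.0, 0.7, -0.0]
grip_width: 0.436
```

```bash
python3 w.py; cat > fin.py <<'E'
from h import *
from bench import optics
H=dict(low=(.058,563,-106.5,.132),lowest=(.044,554,-182,.146),highest=(.086,545,-257,.104),high=(.072,536,-332.5,.118))
D={n:optics.get_image(n) for n in("scene","top")}
for n,d in D.items():
    cv2.imwrite(f"pics/fin_{n}.png",d["frame"][:,:,::-1])
    W=pts(d)
    for k,(h,x,y,L) in H.items():
        P=W.reshape(-1,3); dd=np.hypot(P[:,0]-x/1000,P[:,1]-y/1000)
        q=P[(dd<.03)&(P[:,2]>.14)&(P[:,2]<.18)]; r=P[(dd<.022)&(P[:,2]>h+.006)&(P[:,2]<h+.02)]
        f=lambda a:((a.min(0)+a.max(0))/2*1000).round(1)[:2] if len(a) else None
        print(n,k,"ztop",(q[:,2].max()*1000).round(1) if len(q) else None,"head mid",f(q),"low mid",f(r),"well",(x,y))
E
python3 fin.py
```

```text
t 42.92 pos [544.6 135.  290. ] F [-1.   0.7 -0. ] g 37.9 q [-0.76  0.1   0.51  1.61 -0.04  1.43 -0.26]
turn deg (tool) [ 0.7  0.1 -0.7]
scene low ztop 160.5 head mid [ 564.2 -104.1] low mid [ 564.4 -104.2] well (563, -106.5)
scene lowest ztop 161.7 head mid [ 556.8 -182.4] low mid [ 557.7 -180.9] well (554, -182)
scene highest ztop 159.7 head mid [ 548.6 -255.3] low mid [ 549.9 -254. ] well (545, -257)
scene high ztop 159.5 head mid [ 537.7 -330.2] low mid [ 538.6 -329.2] well (536, -332.5)
top low ztop 165.2 head mid [ 562.9 -107.3] low mid [ 558.7 -107.3] well (563, -106.5)
top lowest ztop 165.7 head mid [ 556.  -185.2] low mid [ 554.  -179.7] well (554, -182)
top highest ztop 161.0 head mid [ 547.3 -258.7] low mid [ 547.4 -257.7] well (545, -257)
top high ztop 163.9 head mid [ 536.9 -333.4] low mid [ 537.2 -333.3] well (536, -332.5)
```

View pics/fin_scene.png

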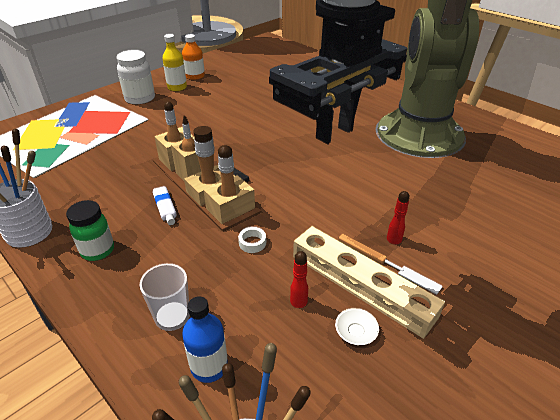

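View pics/fin_top.png

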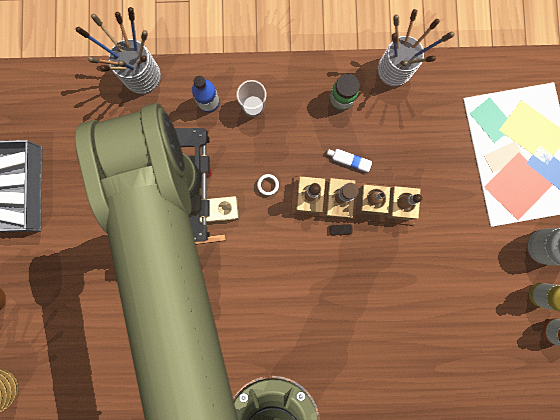

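All four stand upright with heads near 160 mm, within about 4 mm of the well axes, and the empty stand is in place. Handing in.

```bash
python3 -c "
from bench import order; print(order.close_job())"
```

```text
the job is handed in; nothing more can be done
None
```

All four brushes are in their blocks and the job was handed in at about 43 s. I drew them straight up in the order longest, long, short, shortest, and lowered each to the floor of its own well: longest in lowest, long in low, short in high, shortest in highest.

- **Brush position:** the last views put the brush axes within about 4 mm of the well axes (12 mm allowed). One noisy edge reading from the top camera was about 4–5 mm off. The limits on upright lean were checked by eye only, and all four looked upright.
- **Head height:** the scene camera read the heads at 159.5–161.7 mm, against 160 mm expected. The top camera read 161–166 mm, but its first readings of the brushes in the stand also ran high, by up to 5.6 mm. So I trusted the scene camera, and the gripper had also stopped at the expected floor height each time.
- **Stand and surroundings:** the stand looked upright and in its original place, by eye only, and the red look-alikes were not touched. At hand-in the arm was clear of everything.
- **Hidden from the top camera:** the arm covered most of the stand in the last top view, so the stand check rests mainly on the scene camera.

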